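# Dress the plaque display stand

### The arm

A 6-joint arm with a two-finger parallel gripper is mounted at the origin on the work surface. World frame = base frame: x ahead of the robot, y to its left, z up, the work surface at z = 0. Lengths are in m, angles in rad, forces in N, time in s.
With the tool pointing down it reaches from about 0.425 to 0.95 m from the base axis. Payload 3.5 kg.
Tool frame: the origin (TCP) lies midway between the tips of the shut fingers; the grasp point (between the pads) lies 19 mm behind it; z points along the fingers, y is the line along which they close (so a half turn about z gives the same grasp; the last joint's range is limited). The gripper opens to 85 mm and grips with 20 to 120 N. Pads are 22 mm wide; open, the fingers measure 114 mm over their backs; the gripper's body (76 mm by 85 mm) begins 54 mm behind the grasp point. The pads swing forward as they close: fully open they stand 13 mm farther back than shut.
Start: joints at [1.001, 0.286, 1.577, -0, 1.279, -0.15], TCP at [0.275, 0.616, 0.231] pointing down, gripper open.
Joint ranges: [-2.77, 2.77], [-0.9, 2.22], [0.21, 2.48], [-1.53, 4.67], [0.24, 2.81], [-2.84, 2.84]. Speed limits (rad/s): [2.79, 2.79, 3.14, 3.14, 3.14, 3.14].

### API

Orientations are given as a unit quaternion [x, y, z, w].
In Python, from plant import ctrl gives the robot as it stands. The module is installed in compiled form; this text tells all that it offers.
- The arm moves only by the shell command python3 -m inch 'ROWS' [FORCE]. ROWS is JSON, a list of rows, each a list of 5 numbers: the closure, from 0 (fully open) to 1 (shut), then the shift along the tool's x, y, z in m, then the turn about the tool's z in degrees. A call has 1 to 5 rows; each row is the pose to reach, as a shift and turn from the pose commanded when the call began, along the tool's axes at that moment; what a row does not reach only later rows make up. A row lasts 1/12 s, in which the tool goes at most 41.7 mm and 7.16 degrees, less where a joint would pass 70% of its speed; a pose out of reach is approached as far as the arm can. A call with a gripper value outside its range is refused whole. The fingers move at their own pace and stop on an object; FORCE is the grip in N (left out, the last holds). Time passes only in rows, so rows that repeat a pose let the fingers close. It gives the time, the measured TCP pose, the force, the opening and the grip force at its end, in the units of the state.
- ctrl.get_state(): the state, without advancing time (a new reading comes with each control period).
- ctrl.read_camera(name): name is "side" or "top"; returns a dict with "pixels" (400x640x3 uint8, red, green, blue), "depth" (400x640 float32, m along the optical axis (not along the pixel's ray), 0 where there is no reading), "fx", "fy", "cx", "cy" (pixels), "xyz" and "rotation" of the camera in the world. Camera axes: x right, y down, z forward; pixel columns grow to the right and rows downward; lengths in m; the calibration is good to about 2 mm. A picture is of the moment at which its call begins.
- ctrl.sign_off(): hands the job in; it is judged then, once.
Trained networks look in a picture, given as the dict that the camera call returned (one of the last four; its "shot" number tells which), for a name from the list of things; names that differ only in an ending like _2 or _b are one class to them, and where a whole thing is asked for, a point or a joint stands for the part that bears it (a point fixed in the world has none). Each returns a list of dicts, best first, with "score" (0 to 1); they miss things now and then, are a little off and sometimes report something else, mostly with a low value. They report only what shows in the picture. A call takes as long as a camera call.
- ctrl.spot_in(query, picture): "at" ([column, row] in pixels, amid what is visible of it).
- ctrl.tip_of(query, picture): "at" ([column, row] in pixels: a listed point, or the origin of a listed thing).
The state is a dict: "time": time; "qpos": joint angles; "dq": joint speeds; "joint_efforts": joint torques, N m; "eef_pos": TCP position; "tcp_rot": TCP orientation; "contact_force": force on the tool from outside, world axes, zero at the start; "wrist_torque": the same for the moment, N m; "opening": opening from 0.0 (shut) to 1.0 (fully open); "finger_force": force on a finger pad.
Only numpy, scipy, OpenCV 4.12 (cv2) and the standard library are available. Lean on these libraries where they do the work, as an engineer would, in place of code of your own. Each camera call takes 0.05 s, during which the arm holds its last target. There are 200 camera calls.

### The job

Dress the display stand for the plant sale: lift every painted plaque straight up out of the drying rack and hang it by both its hooks over the stand's bar, side by side without overlapping. Lay the straightedge flat on the table and flush along the front edge of the stand's base, about in the middle, so that the pots can be lined up against it later, and leave the pots and the brush jar where they are.

Things in the scene. Friction and masses are not known exactly. Their poses are not given: they have to be found in the camera images.
- plaque_A_tab (a point): Plaque A (None if absent): centre of its tab. Upright wooden board 70 wide (y) x 100 high (z) x 8 mm thick (x, pointing to its back; front painted), 0.1 kg. Mid top edge bears the tab, 26 wide x 36 high x 8 thick, pinched across x from above; this point is 118 mm above the board's lower edge. Stands in a rack slot, front to the robot, leaning a few degrees at most; hung, it tilts about 12 degrees.
- plaque_A_hook (a point): Plaque A: point between its hooks. Two steel strap hooks, 14 mm wide, at y -27 and +27 mm, go 18 mm back from the board's top edge; lips hang down 34 mm behind it. Point: mid-opening (x +13, y 0), level with the 4 mm top strips' undersides (100 mm over the board's lower edge, 18 below the tab point). Axes as the tab. Hung, it is about 5 mm above the bar's axis.
- plaque_B_tab (a point): Plaque B (None if absent): centre of its tab. Make, sizes and axes as plaque A, other painting.
- plaque_B_hook (a point): Plaque B: point between its hooks. As on plaque A.
- plaque_C_tab (a point): Plaque C (None if absent): centre of its tab. Make, sizes and axes as plaque A, other painting.
- plaque_C_hook (a point): Plaque C: point between its hooks. As on plaque A.
- plaque_D_tab (a point): Plaque D (None if absent): centre of its tab. Make, sizes and axes as plaque A, other painting.
- plaque_D_hook (a point): Plaque D: point between its hooks. As on plaque A.
- rack: Fixed plywood drying rack, 252 (its x) x 90 (its y) x 38 mm high; origin at the centre of its underside. Four slots run along y at x = -90, -30, +30, +90 mm (plaques A, B, C, D): each 11 mm wide, 76 mm long, 30 mm deep, floor 8 mm above the table. Plaques lift straight up out of them; neighbours are 60 mm apart.
- rail_mid (a point): Middle of the display stand's steel bar, on its axis, 145 mm above the table. The bar is 10 mm thick, level, along this point's y; x points to the stand's back, away from the robot. Free for 168 mm either way, between two posts 18 x 14 mm that end 11 mm above the bar's axis. The stand is fixed.
- front_edge (a point): Middle of the top front edge of the display stand's wooden base, 120 mm in front of the bar (x -120 mm), 10 mm above the table. The base is 10 mm thick and 366 mm long; the edge is a straight upright face along this point's y, facing -x (toward the robot side). Same axes as rail_mid.
- ruler_mid (a point): Loose straightedge: flat aluminium rule 200 long (y) x 40 wide (x) x 6 mm thick, with a black grip rib along its middle, 90 long (y) x 12 wide (x), from 6 to 42 mm above its underside; pinch it across x. This point: on the centre line, 20 mm above the underside; z up. Both long edges are alike; about 0.22 kg.
- pot_1: Bystander: white flowerpot with a succulent, 74 mm across, 66 mm high, plant to 90 mm; origin at the centre of its underside.
- pot_2: Bystander: another such flowerpot, same sizes.
- brush_jar: Bystander: clear jar 76 mm across, 95 mm high, with brushes up to 180 mm high; origin at the centre of its underside.

How it is judged:
By the outcome, as a careful person would: the job done as asked, in the order asked, and still so for the second after the job is handed in, with the robot touching nothing.
Of plaque_A, plaque_B, plaque_C, plaque_D only 3 to 4 are there at a start; the rules pass over those that are not, and their reading is None.
At some moment in a run one of straightedge may be knocked a few centimetres aside while the robot is not near it.
It also fails if it takes over 210 s, if anything falls off the work surface, if the arm or the gripper's body presses on something with over 40 N, if the wrist force passes 120 N, or if a joint passes its speed limit or range.

## Working session

There is one attempt and no reset: what is moved stays moved. The work goes in short steps, Python scripts to look and compute and a shell command to move; the robot and the scene stay as the last step left them, time stands still between calls to the robot, and variables do not carry over. Pictures are saved under pics/ and viewed, at most 14 in all, crops included, and the job is handed in when it is done.

```bash
mkdir -p pics
cat > h.py <<'E'
import numpy as np, cv2
from scipy.spatial.transform import Rotation as R
from plant import ctrl
def cam(n,fn=None):
    p=ctrl.read_camera(n)
    if fn: cv2.imwrite('pics/'+fn,cv2.cvtColor(p['pixels'],cv2.COLOR_RGB2BGR))
    return p
def rot(p):
    r=np.array(p['rotation'],float)
    return r if r.shape==(3,3) else R.from_quat(r).as_matrix()
def px2w(p,at,z=None):
    """world point at pixel, from depth (median 3x3), or on plane z"""
    u,v=at; d=np.array([(u-p['cx'])/p['fx'],(v-p['cy'])/p['fy'],1.])
    M=rot(p); o=np.array(p['xyz'])
    if z is not None:
        w=M@d; return o+w*(z-o[2])/w[2]
    i,j=int(round(v)),int(round(u)); a=p['depth'][max(i-1,0):i+2,max(j-1,0):j+2]; a=a[a>0]
    return o+M@d*(np.median(a) if a.size else np.nan)
def cloud(p):
    v,u=np.mgrid[0:400,0:640]; D=p['depth']
    c=np.stack([(u-p['cx'])/p['fx']*D,(v-p['cy'])/p['fy']*D,D],-1)
    w=c@rot(p).T+np.array(p['xyz']); w[D==0]=np.nan; return w
def tri(p1,a1,p2,a2):
    L=[]
    for p,(u,v) in((p1,a1),(p2,a2)):
        d=rot(p)@np.array([(u-p['cx'])/p['fx'],(v-p['cy'])/p['fy'],1.]); L.append((np.array(p['xyz']),d/np.linalg.norm(d)))
    A=sum(np.eye(3)-np.outer(d,d) for o,d in L); b=sum((np.eye(3)-np.outer(d,d))@o for o,d in L)
    return np.linalg.solve(A,b)
E
python3 - <<'E'
from h import *
np.set_printoptions(precision=3,suppress=True)
P={n:cam(n,n+'0.png') for n in('side','top')}
for n,p in P.items(): print(n,p['xyz'],rot(p).tolist(),p['fx'],p['cx'],p['cy'])
for q in['plaque_%s_%s'%(a,b) for a in'ABCD' for b in('tab','hook')]+['rack','rail_mid','front_edge','ruler_mid','pot_1','brush_jar']:
    for n,p in P.items():
        for r in ctrl.tip_of(q,p)[:2]:
            print(q,n,round(r['score'],2),np.round(r['at'],1),px2w(p,r['at']))
s=ctrl.get_state();print(s)
E
```

```text
side [-0.01  -0.713  1.072] [[0.7724458083523298, -0.45821978988146667, 0.4397295729421667], [-0.6349105159752502, -0.5411538809424337, 0.5513992327207066], [-0.01470067559527155, -0.7051149560900881, -0.7089406102312914]] 500.6823906094222 317.8959744875086 196.45831354625642
top [0.521 0.047 1.109] [[0.01677646520333347, -0.9963503435658203, 0.08369314841463141], [-0.9998264650955622, -0.016039039673079136, 0.00947570054815556], [-0.008098759768894438, -0.0838375934926425, -0.9964465203951333]] 400.68910600326967 322.93438185702746 196.68379527510507
plaque_A_tab side 0.78 [365.2 303.5] [ 0.436 -0.309  0.145]
plaque_A_tab side 0.21 [366.4 309.3] [ 0.43  -0.319  0.141]
plaque_A_tab top 0.55 [471.9 270.3] [ 0.432 -0.301  0.142]
plaque_A_tab top 0.15 [298.2 203.3] [0.584 0.115 0.148]
plaque_A_hook side 0.7 [366.3 309.9] [ 0.431 -0.319  0.138]
plaque_A_hook top 0.87 [471.2 260.5] [ 0.448 -0.337  0.038]
plaque_C_tab side 0.55 [400.5 278.3] [ 0.549 -0.306  0.132]
plaque_C_tab top 0.73 [474.  219.9] [ 0.552 -0.308  0.142]
plaque_C_hook side 0.91 [405.4 282.3] [ 0.55  -0.321  0.132]
plaque
[... 1080 characters left out ...]
 -0.222  0.072]
brush_jar side 0.76 [342.6 181.4] [0.745 0.11  0.015]
brush_jar side 0.49 [367.3 307.3] [ 0.434 -0.318  0.144]
brush_jar top 0.7 [293.1 142.1] [0.758 0.141 0.037]
brush_jar top 0.68 [469.6 194.7] [ 0.612 -0.298  0.143]
{'time': 1.5, 'qpos': array([ 1.001,  0.286,  1.577,  0.   ,  1.279, -0.15 ]), 'dq': array([-0.   ,  0.001,  0.   ,  0.001, -0.001,  0.001]), 'joint_efforts': array([  0.001, -40.595, -29.293,  -0.   ,   0.001,   0.   ]), 'eef_pos': array([0.275, 0.616, 0.231]), 'tcp_rot': array([ 0.208,  0.978,  0.   , -0.   ]), 'contact_force': array([-0.406, -0.327,  1.257]), 'wrist_torque': array([ 0.045,  0.008, -0.033]), 'finger_force': 0.0, 'opening': 1.0007467267924368}
```

View pics/top0.png

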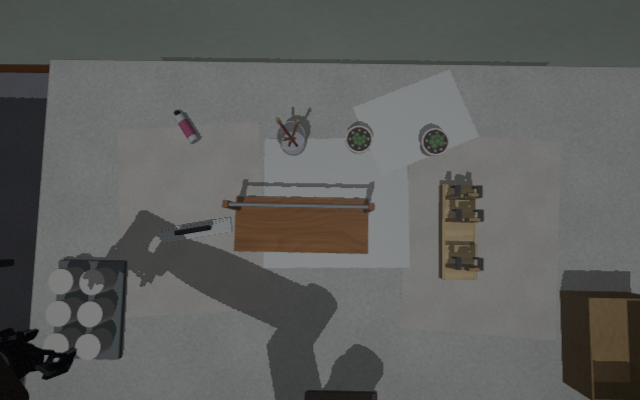

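View pics/side0.png

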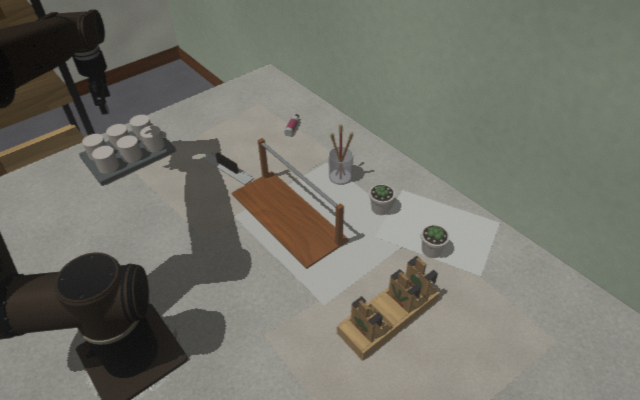

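Run:
```python
from h import *
np.set_printoptions(precision=4,suppress=True)
p=cam('top'); c=cloud(p); x,y,z=c[...,0],c[...,1],c[...,2]
def line(m,name):
    q=c[m][:,:2]; vx,vy,x0,y0=cv2.fitLine(q.astype(np.float32),cv2.DIST_HUBER,0,.001,.001).ravel()
    t=(q-[x0,y0])@[vx,vy]; print(name,len(q),'ang',np.degrees(np.arctan2(vy,vx)),'mean',q.mean(0),'ends',[x0+vx*t.min(),y0+vy*t.min()],[x0+vx*t.max(),y0+vy*t.max()],'z',np.median(c[m][:,2]))
line((abs(x-.585)<.06)&(abs(y-.11)<.15)&(z>.135)&(z<.17),'bar')
line((abs(x-.515)<.05)&(abs(y-.4)<.07)&(z>.03)&(z<.055),'rib')
m=(x>.3)&(x<.72)&(y<-.22)&(y>-.5)&(z>.11)
n,l,s,ce=cv2.connectedComponentsWithStats(m.astype(np.uint8))
for i in range(1,n):
    if s[i,4]>15:
        line(l==i,'plq'); 
m=(x>.3)&(x<.72)&(y<-.22)&(y>-.5)&(abs(z-.038)<.006)
q=c[m][:,:2]; print('rack',cv2.minAreaRect(q.astype(np.float32)))
# base front edge
m=(x>.42)&(x<.52)&(abs(y-.11)<.17)&(abs(z-.010)<.004)
E=[]
for yy in np.arange(-.04,.28,.02):
    k=m&(abs(y-yy)<.01)
    E.append((np.nanmin(x[k]) if k.any() else np.nan,yy))
print(np.array(E).T, y[m].min(),y[m].max())
m=(abs(x-.515)<.1)&(abs(y-.4)<.16)&(abs(z-.006)<.003)
print(m.sum())
print('tablez',np.nanmedian(z[(x>.35)&(x<.42)&(abs(y)<.1)]))
```

```text
bar 518 ang 89.81614 mean [0.5809 0.1096] ends [np.float64(0.5801212805301034), np.float64(-0.038656378587055784)] [np.float64(0.581078817544446), np.float64(0.25973822953117565)] z 0.14913064219781225
rib 163 ang -79.4099 mean [0.5165 0.4074] ends [np.float64(0.5080849833240818), np.float64(0.4521903953940857)] [np.float64(0.5245042902811161), np.float64(0.3643706529279759)] z 0.041904051424094035
plq 65 ang 6.3469925 mean [ 0.6249 -0.2786] ends [np.float64(0.6110606512217098), np.float64(-0.280550665342342)] [np.float64(0.6395398254317847), np.float64(-0.27738289051765)] z 0.1121308701415844
plq 106 ang -68.06159 mean [ 0.6196 -0.315 ] ends [np.float64(0.6102892337796415), np.float64(-0.29215977817440825)] [np.float64(0.6303492486381705), np.float64(-0.34196415119469104)] z 0.12252646855449939
plq 62 ang 0.8175415 mean [ 0.5651 -0.2804] ends [np.float64(0.5517274435766525), np.float64(-0.2806045788609248)] [np.float64(0.5791355454401766), np.float64(-0.2802134718322827)] z 0.11211332247452155
plq 102 ang -66.42176 mean [ 0.5611 -0.3175] ends [np.float64(0.5508097454619543), np.floa
[... 274 characters left out ...]
(-0.2792485086290688)] z 0.11202731896215912
plq 112 ang -68.77255 mean [ 0.4411 -0.3151] ends [np.float64(0.4318142130783247), np.float64(-0.29113803833521434)] [np.float64(0.4510381799453932), np.float64(-0.34063006657597267)] z 0.11873505837024773
rack ((0.5248485207557678, -0.3048684298992157), (0.09109272807836533, 0.2524726986885071), 89.5487060546875)
[[ 0.4417  0.4606  0.4249  0.4218  0.4457  0.4616  0.4208  0.4556  0.4281
   0.4602  0.4463  0.4325  0.4566  0.4616  0.445   0.442 ]
 [-0.04   -0.02    0.      0.02    0.04    0.06    0.08    0.1     0.12
   0.14    0.16    0.18    0.2     0.22    0.24    0.26  ]] -0.0599429636379575 0.27986578234194587
2152
tablez 0.00011501892533427593
```

The pictures show plaques A, C and D in the rack, at about (471,265), (470,218) and (468,192) in the top view. B is absent. The bar runs along row 204, the rule lies left of the base at (193,229), and the pots and jar are behind the stand. I'll refine the tab and bar positions while making the first move.

```bash
python3 - <<'E'
from h import *
np.set_printoptions(precision=4,suppress=True)
for n in('top','side'):
    c=cloud(cam(n)); x,y,z=c[...,0],c[...,1],c[...,2]
    m=(x>.42)&(x<.75)&(abs(y-.11)<.25)&(abs(z-.010)<.003)&(x<.57)&(y<.30)
    print(n,'base y',np.nanpercentile(y[m],[.5,99.5]),'x',np.nanpercentile(x[m],[.5,5,50]))
    for s in(-1,1):
        k=(abs(x-.581)<.02)&(abs(y-.11-s*.177)<.025)&(z>.148)&(z<.162); print('post',c[k].mean(0),k.sum())
    k=(abs(x-.581)<.02)&(abs(y-.11)<.15)&(z>.13)&(z<.16); print('bar',c[k].mean(0),np.percentile(x[k],[2,98]))
    for X in(.435,.555,.615):
        k=(abs(x-X)<.018)&(abs(y+.305)<.018)&(z>.141)&(z<.15); print('tab',X,c[k].mean(0),k.sum(),np.percentile(x[k],[3,97]),np.percentile(y[k],[3,97]))
        k=(abs(x-X-.01)<.026)&(abs(y+.305)<.04)&(abs(z-.112)<.003);L=k&(y>-.305);Rr=k&(y<-.305);print(' hooks',c[L].mean(0),c[Rr].mean(0))
E
python3 -m inch '[[0.6,0,0,-0.015,7],[0.6,0,0,-0.03,14],[0.6,0,0,-0.045,21],[0.6,0,0,-0.06,28],[0.6,0,0,-0.07,33]]' 40
python3 -m inch '[[0.6,0,0,0,7],[0.6,0,0,0,14],[0.6,0,0,0,21],[0.6,0,0,0,28],[0.6,0,0,0,33]]'
```

```text
top base y [-0.0647  0.2977] x [0.4613 0.4662 0.515 ]
post [ 0.5804 -0.0554  0.1545] 53
post [0.581  0.2835 0.1531] 78
bar [0.5809 0.1099 0.1488] [0.5761 0.5858]
tab 0.435 [ 0.4352 -0.3042  0.1442] 36 [0.4326 0.4377] [-0.3169 -0.2921]
 hooks [ 0.4451 -0.278   0.1118] [ 0.4472 -0.3312  0.1117]
tab 0.555 [ 0.5544 -0.3059  0.1435] 37 [0.5513 0.5586] [-0.3192 -0.2948]
 hooks [ 0.5649 -0.2818  0.1119] [ 0.568  -0.3337  0.1117]
tab 0.615 [ 0.6142 -0.3045  0.1439] 32 [0.6115 0.6168] [-0.3169 -0.292 ]
 hooks [ 0.6247 -0.279   0.1117] [ 0.6272 -0.3315  0.112 ]
side base y [-0.0691  0.2958] x [0.457  0.4622 0.5114]
post [ 0.5762 -0.0609  0.1538] 51
post [0.577  0.2817 0.153 ] 43
bar [0.5766 0.0998 0.1482] [0.5723 0.5823]
tab 0.435 [ 0.4318 -0.3083  0.1443] 42 [0.4277 0.4358] [-0.3202 -0.296 ]
 hooks [ 0.4413 -0.2806  0.1121] [ 0.4412 -0.3319  0.1119]
tab 0.555 [ 0.5514 -0.31    0.1439] 42 [0.5469 0.556 ] [-0.3217 -0.2975]
 hooks [ 0.5592 -0.284   0.1118] [ 0.5614 -0.3343  0.1116]
tab 0.615 [ 0.6114 -0.3086  0.1437] 36 [0.6071 0.6169] [-0.3202 -0.2973]
 hooks [ 0.6184 -0.2823  0.1121] [ 0.6196 -0.3316  0.1117]
time: 2.07
eef_pos: [0.2753, 0.6168, 0.3034]
tcp_rot: [0.48, 0.877, 0.001, 0.0]
contact_force: [-0.6, 0.3, 0.3]
opening: 0.399
finger_force: 0.0
time: 2.48
eef_pos: [0.2751, 0.6164, 0.3013]
tcp_rot: [0.709, 0.705, -0.0, 0.0]
contact_force: [-0.0, -0.4, 0.1]
opening: 0.399
finger_force: 0.0
```

```bash
for i in 1; do
python3 -m inch '[[0.6,-0.037,0.0135,0,0],[0.6,-0.074,0.027,0,0],[0.6,-0.111,0.0405,0,0],[0.6,-0.148,0.054,0,0],[0.6,-0.184,0.0676,0,0]]'
python3 -m inch '[[0.6,-0.037,0.0135,0,0],[0.6,-0.074,0.027,0,0],[0.6,-0.111,0.0405,0,0],[0.6,-0.148,0.054,0,0],[0.6,-0.184,0.0676,0,0]]'
python3 -m inch '[[0.6,-0.037,0.0135,0,0],[0.6,-0.074,0.027,0,0],[0.6,-0.111,0.0405,0,0],[0.6,-0.148,0.054,0,0],[0.6,-0.184,0.0676,0,0]]'
python3 -m inch '[[0.6,-0.037,0.0135,0,0],[0.6,-0.074,0.027,0,0],[0.6,-0.111,0.0405,0,0],[0.6,-0.148,0.054,0,0],[0.6,-0.184,0.0676,0,0]]'
python3 -m inch '[[0.6,-0.037,0.0135,0,0],[0.6,-0.074,0.027,0,0],[0.6,-0.111,0.0405,0,0],[0.6,-0.148,0.054,0,0],[0.6,-0.184,0.0676,0,0]]'
python3 -m inch '[[0.6,0,0,0,0],[0.6,0,0,0,0]]'
done
```

```text
time: 2.9
eef_pos: [0.3427, 0.4306, 0.3014]
tcp_rot: [0.707, 0.707, 0.0, 0.0]
contact_force: [1.1, 0.7, 0.0]
opening: 0.402
finger_force: 0.0
time: 3.32
eef_pos: [0.4101, 0.2465, 0.3017]
tcp_rot: [0.707, 0.707, 0.0, 0.0]
contact_force: [0.0, 0.4, -0.3]
opening: 0.401
finger_force: 0.0
time: 3.73
eef_pos: [0.4776, 0.0622, 0.3018]
tcp_rot: [0.708, 0.707, 0.0, 0.0]
contact_force: [1.2, 0.3, -0.1]
opening: 0.403
finger_force: 0.0
time: 4.15
eef_pos: [0.5451, -0.122, 0.3016]
tcp_rot: [0.708, 0.707, 0.0, 0.0]
contact_force: [0.5, 0.3, 0.3]
opening: 0.397
finger_force: 0.0
time: 4.57
eef_pos: [0.6125, -0.306, 0.3013]
tcp_rot: [0.708, 0.707, 0.0, 0.0]
contact_force: [-0.2, 0.4, 0.8]
opening: 0.399
finger_force: 0.0
time: 4.73
eef_pos: [0.6121, -0.3058, 0.2998]
tcp_rot: [0.708, 0.706, -0.0, -0.001]
contact_force: [-0.4, 1.0, -0.5]
opening: 0.394
finger_force: 0.0
```

```bash
python3 -m inch '[[0.6,0,0,0.035,0],[0.6,0,0,0.07,0],[0.6,0,0,0.1,0],[0.6,0,0,0.13,0],[0.6,0,0,0.14,0]]'
python3 -m inch '[[0.6,0,0,0.015,0],[0.6,0,0,0.03,0],[0.6,0,0,0.045,0],[0.6,0,0,0.048,0],[0.6,0,0,0.048,0]]'
python3 -m inch '[[0.8,0,0,0,0],[0.9,0,0,0,0],[1,0,0,0,0],[1,0,0,0,0],[1,0,0,0,0]]' 40
python3 -m inch '[[1,0,0,0,0],[1,0,0,0,0],[1,0,0,0,0],[1,0,0,0,0],[1,0,0,0,0]]'
python3 - <<'E'
from h import *
p=cam('side');cv2.imwrite('pics/a.png',cv2.cvtColor(cv2.resize(p['pixels'][190:370,300:520],None,fx=3,fy=3),cv2.COLOR_RGB2BGR))
E
```

```text
time: 5.15
eef_pos: [0.6096, -0.3006, 0.1558]
tcp_rot: [0.707, 0.707, -0.001, -0.004]
contact_force: [-1.6, 0.7, -1.2]
opening: 0.4
finger_force: 0.0
time: 5.57
eef_pos: [0.6118, -0.3035, 0.1122]
tcp_rot: [0.707, 0.707, -0.0, -0.001]
contact_force: [0.6, 0.2, -0.2]
opening: 0.405
finger_force: 0.0
time: 5.98
eef_pos: [0.6131, -0.3045, 0.115]
tcp_rot: [0.707, 0.707, 0.0, 0.001]
contact_force: [-0.1, -0.8, 3.0]
opening: 0.086
finger_force: 40.9
time: 6.4
eef_pos: [0.6131, -0.3045, 0.115]
tcp_rot: [0.707, 0.707, 0.0, 0.001]
contact_force: [0.1, -0.4, 5.7]
opening: 0.087
finger_force: 41.3
```

View pics/a.png

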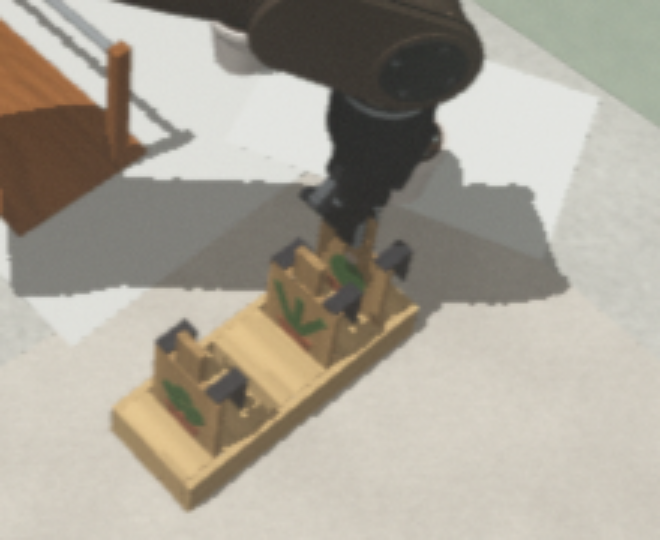

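The gripper has D by the tab, centred between its hooks. I'll lift it straight up and carry it to the left end of the bar.

```bash
python3 -m inch '[[1,0,0,-0.01,0],[1,0,0,-0.022,0],[1,0,0,-0.034,0],[1,0,0,-0.046,0],[1,0,0,-0.058,0]]'
python3 -m inch '[[1,0,0,-0.025,0],[1,0,0,-0.05,0],[1,0,0,-0.075,0],[1,0,0,-0.1,0],[1,0,0,-0.115,0]]'
python3 -m inch '[[1,0.015,-0.002,0,0],[1,0.04,-0.005,0,0],[1,0.07,-0.009,0,0],[1,0.1,-0.012,0,0],[1,0.13,-0.014,0,0]]'
python3 -m inch '[[1,0.03,-0.003,0,0],[1,0.06,-0.006,0,0],[1,0.09,-0.009,0,0],[1,0.12,-0.012,0,0],[1,0.15,-0.015,0,0]]'
python3 -m inch '[[1,0.03,-0.003,0,0],[1,0.06,-0.006,0,0],[1,0.09,-0.009,0,0],[1,0.12,-0.012,0,0],[1,0.14,-0.014,0,0]]'
python3 -m inch '[[1,0.03,-0.003,0,0],[1,0.06,-0.004,0,0],[1,0.08,-0.004,0,0],[1,0.086,-0.004,0,0],[1,0.086,-0.004,0,0]]'
python3 -m inch '[[1,0,0,0.01,0],[1,0,0,0.03,0],[1,0,0,0.05,0],[1,0,0,0.06,0],[1,0,0,0.06,0]]'
cat > chk.py <<'E'
from h import *
import sys
np.set_printoptions(precision=4,suppress=True)
s=ctrl.get_state();t=s['eef_pos'];print('tcp',t)
P={}
for n in('top','side'):
    p=P[n]=cam(n); c=cloud(p); x,y,z=c[...,0],c[...,1],c[...,2]
    zs=t[2]-.003 # strip top height approx (tab centre +.011 -14)
    k=(abs(x-t[0]-.01)<.03)&(abs(abs(y-t[1])-.027)<.010)&(abs(z-zs)<.006)
    L=k&(y>t[1]);Rr=k&(y<t[1])
    for m in(L,Rr): print(n,'hook',c[m].mean(0),m.sum(),np.percentile(x[m],[3,97]) if m.any() else '')
    k=(abs(x-.579)<.02)&(abs(y-.11)<.15)&(z>.142)&(z<.156); print('bar',c[k].mean(0))
if len(sys.argv)>1:
    A=P['side']['pixels'][100:280,190:390]; cv2.imwrite('pics/'+sys.argv[1],cv2.cvtColor(cv2.resize(A,None,fx=3,fy=3),cv2.COLOR_RGB2BGR))
E
python3 chk.py b.png
```

```text
time: 6.87
eef_pos: [0.6117, -0.3039, 0.1727]
tcp_rot: [0.707, 0.707, -0.001, -0.001]
contact_force: [-0.4, 0.2, -0.3]
opening: 0.091
finger_force: 40.4
time: 7.28
eef_pos: [0.6124, -0.3044, 0.2913]
tcp_rot: [0.707, 0.707, -0.0, 0.002]
contact_force: [0.3, -0.8, 0.6]
opening: 0.085
finger_force: 40.5
time: 7.7
eef_pos: [0.5967, -0.1715, 0.285]
tcp_rot: [0.708, 0.707, -0.001, -0.002]
contact_force: [0.0, 0.7, -1.0]
opening: 0.084
finger_force: 40.4
time: 8.12
eef_pos: [0.5816, -0.0215, 0.2851]
tcp_rot: [0.707, 0.707, -0.001, -0.001]
contact_force: [1.0, -1.1, -0.1]
opening: 0.083
finger_force: 40.4
time: 8.53
eef_pos: [0.5673, 0.1192, 0.2851]
tcp_rot: [0.707, 0.708, -0.001, -0.001]
contact_force: [0.1, -0.0, -0.0]
opening: 0.086
finger_force: 40.4
time: 8.95
eef_pos: [0.5641, 0.2037, 0.2852]
tcp_rot: [0.706, 0.708, -0.001, -0.001]
contact_force: [0.2, 0.5, -1.3]
opening: 0.082
finger_force: 40.4
time: 9.37
eef_pos: [0.5636, 0.2005, 0.2219]
tcp_rot: [0.708, 0.706, -0.003, -0.002]
contact_force: [-1.0, -0.0, -1.2]
opening: 0.087
finger_force: 40.4
tcp [0.5636 0.2005 0.2219]
top hook [nan nan nan] 0 
top hook [0.5753 0.1707 0.2188] 69 [0.5616 0.5884]
bar [0.5805 0.0676 0.149 ]
side hook [nan nan nan] 0 
side hook [0.572  0.1708 0.2195] 56 [0.5595 0.5884]
bar [0.5752 0.0765 0.1484]chk.py:11: RuntimeWarning: Mean of empty slice.
  for m in(L,Rr): print(n,'hook',c[m].mean(0),m.sum(),np.percentile(x[m],[3,97]) if m.any() else '')
  ret = um.true_divide(
```

View pics/b.png

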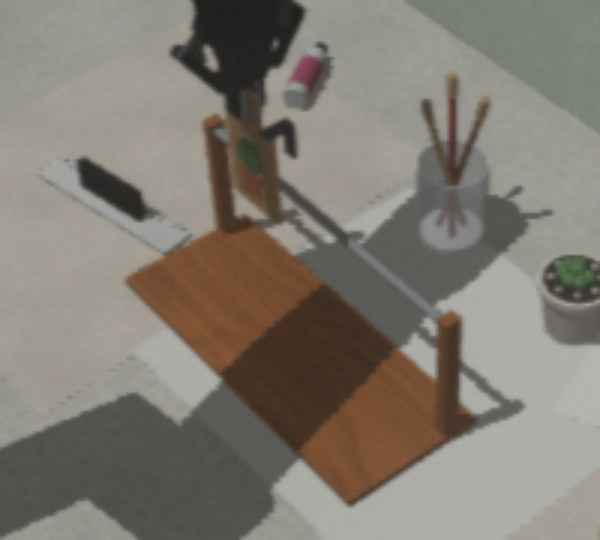

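D hangs upright in the gripper just above the bar, with its lip (crop 285,140) behind it. I'll shift it 3 mm back and check the board's tilt.

```bash
python3 -m inch '[[1,0,0.003,0,0],[1,0,0.003,0.01,0],[1,0,0.003,0.015,0],[1,0,0.003,0.015,0],[1,0,0.003,0.015,0]]'
cat > tilt.py <<'E'
from h import *
np.set_printoptions(precision=4,suppress=True)
t=ctrl.get_state()['eef_pos'];c=cloud(cam('side')); x,y,z=c[...,0],c[...,1],c[...,2]
k=(abs(x-t[0])<.025)&(abs(y-t[1])<.034)&(z<t[2]-.015)&(z>t[2]-.1)
q=c[k]; A=np.c_[q[:,1]-t[1],q[:,2]-t[2],np.ones(len(q))]
w=np.ones(len(q),bool)
for _ in range(5):
    s=np.linalg.lstsq(A[w],q[w,0],rcond=None)[0]; w=abs(A@s-q[:,0])<.003
print('tcp',t,'front face: dx/dy %.3f dx/dz %.3f x at tcp %.4f n %d'%(*s,w.sum()))
E
python3 tilt.py
```

```text
time: 9.88
eef_pos: [0.5684, 0.2021, 0.2107]
tcp_rot: [0.707, 0.707, -0.0, -0.0]
contact_force: [-0.2, -0.1, -1.2]
opening: 0.085
finger_force: 40.4
tcp [0.5684 0.2021 0.2107] front face: dx/dy 0.005 dx/dz 0.005 x at tcp 0.5629 n 287
```

```bash
python3 -m inch '[[1,0,-0.001,0.005,0],[1,0,-0.001,0.01,0],[1,0,-0.001,0.017,0],[1,0,-0.001,0.024,0],[1,0,-0.001,0.03,0]]'
python3 -m inch '[[1,0,0,0.005,0],[1,0,0,0.01,0],[1,0,0,0.014,0],[1,0,0,0.016,0],[1,0,0,0.016,0]]'
python3 -m inch '[[1,0,0,0.003,0],[1,0,0,0.005,0],[1,0,0,0.006,0],[1,0,0,0.006,0],[1,0,0,0.006,0]]'
```

```text
time: 10.35
eef_pos: [0.5673, 0.2021, 0.18]
tcp_rot: [0.707, 0.707, -0.0, -0.0]
contact_force: [-0.5, -0.2, -0.1]
opening: 0.083
finger_force: 40.4
time: 10.77
eef_pos: [0.5674, 0.202, 0.1646]
tcp_rot: [0.707, 0.707, -0.0, -0.0]
contact_force: [-1.0, -0.2, -0.3]
opening: 0.085
finger_force: 40.4
time: 11.18
eef_pos: [0.5677, 0.2021, 0.1594]
tcp_rot: [0.707, 0.707, 0.0, 0.0]
contact_force: [0.2, 1.0, -0.8]
opening: 0.084
finger_force: 40.4
```

```bash
python3 -m inch '[[1,0,0,0.001,0],[1,0,0,0.002,0],[1,0,0,0.003,0],[1,0,0,0.003,0]]'
python3 tilt.py
```

```text
time: 11.52
eef_pos: [0.5679, 0.2022, 0.1569]
tcp_rot: [0.707, 0.707, 0.0, 0.0]
contact_force: [-0.4, -0.7, 1.3]
opening: 0.085
finger_force: 40.8
tcp [0.5679 0.2022 0.1569] front face: dx/dy 0.000 dx/dz 0.008 x at tcp 0.5625 n 257
```

```bash
python3 -m inch '[[1,0,0,0.001,0],[0.85,0,0,0.001,0],[0.8,0,0,0.001,0],[0.7,0,0,0.001,0],[0.6,0,0,0.001,0]]'
python3 -m inch '[[0.5,0,0,0,0],[0.4,0,0,0,0],[0.4,0,0,0,0],[0.4,0,0,-0.01,0],[0.4,0,0,-0.02,0]]'
python3 -m inch '[[0.4,0,0,-0.03,0],[0.4,0,0,-0.06,0],[0.4,0,0,-0.1,0],[0.4,0,0,-0.13,0],[0.6,0,0,-0.14,0]]'
python3 -m inch '[[0.6,-0.02,0,0,0],[0.6,-0.06,0,0,0],[0.6,-0.1,0,0,0],[0.6,-0.14,0,0,0],[0.6,-0.18,0,0,0]]'
python3 - <<'E'
from h import *
A=cam('side')['pixels'][90:290,190:390]; cv2.imwrite('pics/c.png',cv2.cvtColor(cv2.resize(A,None,fx=3,fy=3),cv2.COLOR_RGB2BGR))
E
```

```text
time: 11.98
eef_pos: [0.5676, 0.2021, 0.1549]
tcp_rot: [0.707, 0.707, -0.0, -0.0]
contact_force: [0.2, 1.0, 0.2]
opening: 0.397
finger_force: 0.0
time: 12.4
eef_pos: [0.5672, 0.202, 0.1753]
tcp_rot: [0.707, 0.707, -0.001, -0.0]
contact_force: [1.0, -0.3, 0.3]
opening: 0.594
finger_force: 0.0
time: 12.82
eef_pos: [0.5699, 0.2026, 0.3242]
tcp_rot: [0.707, 0.707, 0.005, 0.004]
contact_force: [-0.5, -0.0, 1.3]
opening: 0.471
finger_force: 0.0
time: 13.23
eef_pos: [0.567, 0.0207, 0.3156]
tcp_rot: [0.707, 0.707, 0.0, 0.0]
contact_force: [0.4, -0.1, 1.2]
opening: 0.397
finger_force: 0.0
```

View pics/c.png

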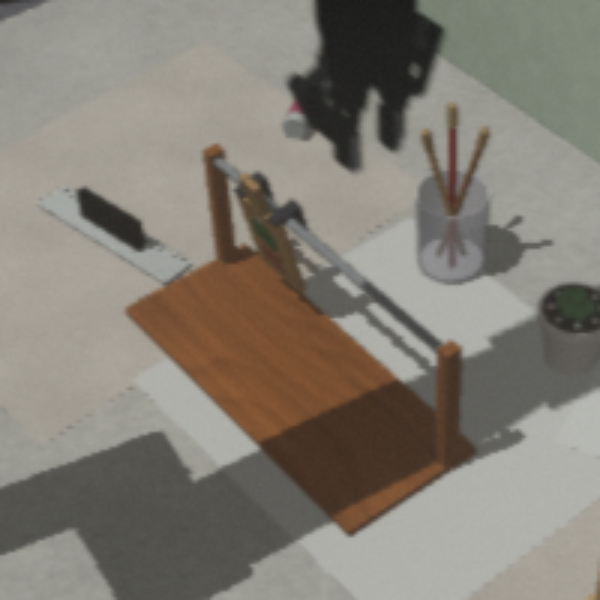

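D hangs on both hooks (crop 245–290, 190–215). Next is C.

```bash
python3 -m inch '[[0.6,-0.04,-0.002,0,0],[0.6,-0.08,-0.004,0,0],[0.6,-0.12,-0.006,0,0],[0.6,-0.16,-0.008,0,0],[0.6,-0.2,-0.01,0,0]]'
python3 -m inch '[[0.6,-0.04,-0.002,0,0],[0.6,-0.08,-0.003,0,0],[0.6,-0.11,-0.0035,0,0],[0.6,-0.126,-0.0035,0,0],[0.6,-0.126,-0.0035,0,0]]'
python3 -m inch '[[0.6,0,0,0.03,0],[0.6,0,0,0.07,0],[0.6,0,0,0.11,0],[0.6,0,0,0.14,0],[0.6,0,0,0.15,0]]'
python3 -m inch '[[0.6,0,0,0,0],[0.6,0,0,0,0]]'
```

```text
time: 13.7
eef_pos: [0.5569, -0.1794, 0.3156]
tcp_rot: [0.707, 0.707, 0.0, 0.0]
contact_force: [0.0, 1.3, 0.2]
opening: 0.398
finger_force: 0.0
time: 14.12
eef_pos: [0.5532, -0.3067, 0.3147]
tcp_rot: [0.709, 0.705, -0.0, -0.0]
contact_force: [1.5, 0.3, 0.1]
opening: 0.396
finger_force: 0.0
time: 14.53
eef_pos: [0.5512, -0.2997, 0.1589]
tcp_rot: [0.707, 0.707, -0.0, -0.006]
contact_force: [-1.2, 1.1, -0.8]
opening: 0.398
finger_force: 0.0
time: 14.7
eef_pos: [0.5546, -0.3032, 0.1666]
tcp_rot: [0.707, 0.707, 0.0, 0.001]
contact_force: [0.4, 0.0, 1.0]
opening: 0.4
finger_force: 0.0
```

```bash
python3 -m inch '[[0.6,-0.002,0,0.015,0],[0.6,-0.002,0,0.03,0],[0.6,-0.002,0,0.045,0],[0.6,-0.002,0,0.051,0],[0.6,-0.002,0,0.051,0]]'
python3 -m inch '[[0.8,0,0,0,0],[0.9,0,0,0,0],[1,0,0,0,0],[1,0,0,0,0],[1,0,0,0,0]]' 40
python3 -m inch '[[1,0,0,0,0],[1,0,0,0,0],[1,0,0,0,0]]'
```

```text
time: 15.12
eef_pos: [0.5543, -0.3059, 0.1154]
tcp_rot: [0.707, 0.707, 0.0, 0.001]
contact_force: [-0.2, 0.6, -0.3]
opening: 0.4
finger_force: 0.0
time: 15.53
eef_pos: [0.5549, -0.3067, 0.1168]
tcp_rot: [0.707, 0.707, 0.0, 0.002]
contact_force: [-0.6, -0.2, 5.8]
opening: 0.086
finger_force: 40.3
time: 15.78
eef_pos: [0.5549, -0.3067, 0.1168]
tcp_rot: [0.707, 0.707, 0.0, 0.002]
contact_force: [-0.2, 0.1, 5.4]
opening: 0.086
finger_force: 40.3
```

```bash
python3 -m inch '[[1,0,0,-0.01,0],[1,0,0,-0.022,0],[1,0,0,-0.034,0],[1,0,0,-0.046,0],[1,0,0,-0.058,0]]'
python3 -m inch '[[1,0,0,-0.025,0],[1,0,0,-0.05,0],[1,0,0,-0.075,0],[1,0,0,-0.1,0],[1,0,0,-0.115,0]]'
python3 -m inch '[[1,0.015,0.001,0,0],[1,0.04,0.002,0,0],[1,0.07,0.003,0,0],[1,0.1,0.004,0,0],[1,0.13,0.005,0,0]]'
python3 -m inch '[[1,0.03,0.001,0,0],[1,0.06,0.002,0,0],[1,0.09,0.003,0,0],[1,0.12,0.004,0,0],[1,0.15,0.005,0,0]]'
python3 -m inch '[[1,0.03,0.001,0,0],[1,0.06,0.002,0,0],[1,0.09,0.0025,0,0],[1,0.12,0.0025,0,0],[1,0.143,0.0025,0,0]]'
python3 -m inch '[[1,0,0,0.02,0],[1,0,0,0.04,0],[1,0,0,0.06,0],[1,0,0,0.07,0],[1,0,0,0.07,0]]'
python3 -m inch '[[1,0,0,0,0],[1,0,0,0,0],[1,0,0,0,0]]'
python3 tilt.py; python3 -W ignore chk.py
```

```text
time: 16.2
eef_pos: [0.5538, -0.3059, 0.174]
tcp_rot: [0.707, 0.707, -0.0, 0.0]
contact_force: [-0.1, -0.1, -1.0]
opening: 0.086
finger_force: 39.3
time: 16.62
eef_pos: [0.5544, -0.3064, 0.2922]
tcp_rot: [0.707, 0.707, 0.0, 0.003]
contact_force: [0.4, -0.7, 0.4]
opening: 0.089
finger_force: 39.3
time: 17.03
eef_pos: [0.558, -0.1735, 0.2863]
tcp_rot: [0.708, 0.707, -0.0, -0.001]
contact_force: [-0.2, -0.1, -0.5]
opening: 0.084
finger_force: 39.3
time: 17.45
eef_pos: [0.5629, -0.0234, 0.2864]
tcp_rot: [0.707, 0.707, -0.0, -0.001]
contact_force: [0.9, -0.3, -0.6]
opening: 0.085
finger_force: 39.3
time: 17.87
eef_pos: [0.5651, 0.1202, 0.2864]
tcp_rot: [0.707, 0.707, -0.0, -0.001]
contact_force: [0.2, -1.1, -0.9]
opening: 0.086
finger_force: 39.3
time: 18.28
eef_pos: [0.5639, 0.1176, 0.2133]
tcp_rot: [0.707, 0.707, -0.003, -0.003]
contact_force: [-0.5, -0.3, -1.5]
opening: 0.085
finger_force: 39.3
time: 18.53
eef_pos: [0.5675, 0.1171, 0.2192]
tcp_rot: [0.708, 0.707, 0.001, 0.001]
contact_force: [0.5, 0.2, -1.4]
opening: 0.085
finger_force: 39.3
tcp [0.5675 0.1171 0.2192] front face: dx/dy -0.000 dx/dz -0.000 x at tcp 0.5616 n 318
tcp [0.5675 0.1171 0.2191]
top hook [nan nan nan] 0 
top hook [nan nan nan] 0 
bar [0.5806 0.0308 0.149 ]
side hook [0.5589 0.1407 0.2142] 1 [0.5589 0.5589]
side hook [0.5752 0.0888 0.213 ] 50 [0.5608 0.5915]
bar [0.572  0.0981 0.1488]
```

```bash
python3 -m inch '[[1,0,0,0.008,0],[1,0,0,0.016,0],[1,0,0,0.024,0],[1,0,0,0.032,0],[1,0,0,0.038,0]]'
python3 -m inch '[[1,0,0,0.005,0],[1,0,0,0.01,0],[1,0,0,0.014,0],[1,0,0,0.017,0],[1,0,0,0.017,0]]'
python3 -m inch '[[1,0,0,0.001,0],[1,0,0,0.002,0],[1,0,0,0.002,0],[1,0,0,0.002,0]]'
```

```text
time: 19.1
eef_pos: [0.5658, 0.117, 0.1773]
tcp_rot: [0.707, 0.707, -0.001, -0.001]
contact_force: [-0.1, -0.6, -0.5]
opening: 0.091
finger_force: 39.3
time: 19.52
eef_pos: [0.5663, 0.1171, 0.1616]
tcp_rot: [0.707, 0.707, -0.0, -0.0]
contact_force: [-0.0, -1.0, -0.5]
opening: 0.082
finger_force: 39.3
time: 19.85
eef_pos: [0.5668, 0.1171, 0.1606]
tcp_rot: [0.707, 0.707, 0.0, 0.0]
contact_force: [-0.9, -0.2, -0.5]
opening: 0.094
finger_force: 39.3
```

```bash
python3 -m inch '[[1,0,0,0.001,0],[1,0,0,0.002,0],[1,0,0,0.002,0],[1,0,0,0.002,0]]'
python3 -m inch '[[1,0,0,0.001,0],[0.85,0,0,0.001,0],[0.8,0,0,0.001,0],[0.7,0,0,0.001,0],[0.6,0,0,0.001,0]]'
python3 -m inch '[[0.5,0,0,0,0],[0.4,0,0,0,0],[0.4,0,0,0,0],[0.4,0,0,-0.01,0],[0.4,0,0,-0.02,0]]'
python3 -m inch '[[0.4,0,0,-0.03,0],[0.4,0,0,-0.06,0],[0.4,0,0,-0.1,0],[0.4,0,0,-0.13,0],[0.6,0,0,-0.14,0]]'
python3 -m inch '[[0.6,-0.02,-0.006,0,0],[0.6,-0.06,-0.02,0,0],[0.6,-0.1,-0.034,0,0],[0.6,-0.138,-0.048,0,0],[0.6,-0.176,-0.06,0,0]]'
python3 -m inch '[[0.6,-0.038,-0.012,0,0],[0.6,-0.076,-0.024,0,0],[0.6,-0.114,-0.036,0,0],[0.6,-0.152,-0.048,0,0],[0.6,-0.19,-0.06,0,0]]'
python3 -m inch '[[0.6,-0.03,-0.008,0,0],[0.6,-0.055,-0.013,0,0],[0.6,-0.055,-0.013,0,0],[0.6,-0.055,-0.013,0,0]]'
python3 - <<'E'
from h import *
A=cam('side')['pixels'][90:290,190:390]; cv2.imwrite('pics/d.png',cv2.cvtColor(cv2.resize(A,None,fx=3,fy=3),cv2.COLOR_RGB2BGR))
E
```

```text
time: 20.18
eef_pos: [0.5668, 0.1172, 0.1588]
tcp_rot: [0.707, 0.707, 0.0, 0.0]
contact_force: [-0.2, 0.2, 0.4]
opening: 0.082
finger_force: 39.5
time: 20.6
eef_pos: [0.5665, 0.1171, 0.157]
tcp_rot: [0.707, 0.707, -0.0, -0.0]
contact_force: [-0.6, -0.4, -0.4]
opening: 0.394
finger_force: 0.0
time: 21.02
eef_pos: [0.5662, 0.1171, 0.1774]
tcp_rot: [0.707, 0.707, -0.001, -0.001]
contact_force: [-0.2, 0.3, 0.1]
opening: 0.602
finger_force: 0.0
time: 21.43
eef_pos: [0.5689, 0.1173, 0.326]
tcp_rot: [0.707, 0.707, 0.005, 0.004]
contact_force: [-0.1, 0.2, 1.3]
opening: 0.476
finger_force: 0.0
time: 21.85
eef_pos: [0.5052, -0.06, 0.3175]
tcp_rot: [0.707, 0.707, -0.0, 0.0]
contact_force: [0.6, -0.4, -0.3]
opening: 0.398
finger_force: 0.0
time: 22.27
eef_pos: [0.4452, -0.2503, 0.3177]
tcp_rot: [0.707, 0.707, 0.0, 0.0]
contact_force: [1.7, 0.0, 0.3]
opening: 0.401
finger_force: 0.0
time: 22.6
eef_pos: [0.4326, -0.3046, 0.3171]
tcp_rot: [0.708, 0.706, 0.0, -0.0]
contact_force: [0.4, 0.9, 0.4]
opening: 0.404
finger_force: 0.0
```

View pics/d.png

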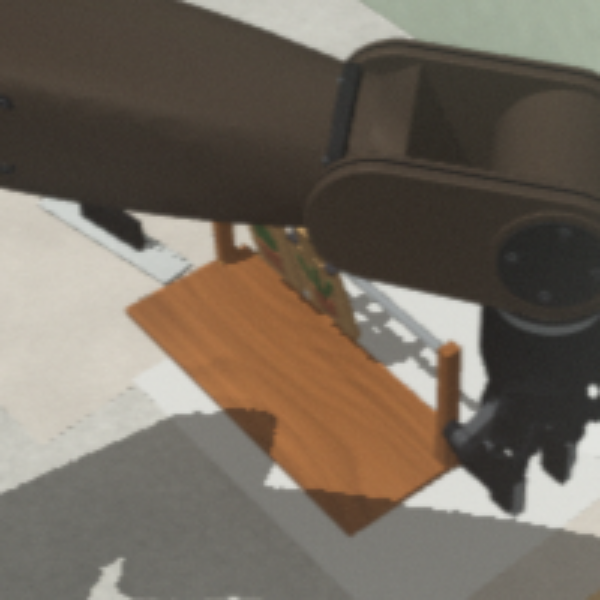

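C and D now hang side by side, partly hidden by the arm. Next is A.

```bash
python3 -m inch '[[0.6,0,0.0015,0.03,0],[0.6,0,0.0015,0.07,0],[0.6,0,0.0015,0.11,0],[0.6,0,0.0015,0.14,0],[0.6,0,0.0015,0.15,0]]'
python3 -m inch '[[0.6,0,0,0,0],[0.6,0,0,0.017,0],[0.6,0,0,0.034,0],[0.6,0,0,0.051,0],[0.6,0,0,0.051,0]]'
python3 -m inch '[[0.8,0,0,0,0],[0.9,0,0,0,0],[1,0,0,0,0],[1,0,0,0,0],[1,0,0,0,0]]' 40
python3 -m inch '[[1,0,0,0,0],[1,0,0,0,0],[1,0,0,0,0]]'
```

```text
time: 23.07
eef_pos: [0.4327, -0.2997, 0.1617]
tcp_rot: [0.707, 0.708, 0.0, -0.005]
contact_force: [-1.5, 0.6, -1.8]
opening: 0.403
finger_force: 0.0
time: 23.48
eef_pos: [0.4348, -0.3029, 0.116]
tcp_rot: [0.707, 0.707, 0.0, -0.001]
contact_force: [-0.8, 0.2, -0.3]
opening: 0.398
finger_force: 0.0
time: 23.9
eef_pos: [0.4358, -0.3048, 0.1191]
tcp_rot: [0.707, 0.707, -0.0, 0.002]
contact_force: [-1.5, 0.7, 6.6]
opening: 0.087
finger_force: 40.6
time: 24.15
eef_pos: [0.4358, -0.3049, 0.1192]
tcp_rot: [0.707, 0.707, -0.0, 0.002]
contact_force: [-2.3, 0.7, 6.3]
opening: 0.086
finger_force: 40.7
```

```bash
python3 -m inch '[[1,0,0,-0.01,0],[1,0,0,-0.022,0],[1,0,0,-0.034,0],[1,0,0,-0.046,0],[1,0,0,-0.058,0]]'
python3 -m inch '[[1,0,0,-0.025,0],[1,0,0,-0.05,0],[1,0,0,-0.075,0],[1,0,0,-0.1,0],[1,0,0,-0.115,0]]'
python3 -m inch '[[1,0.015,0.006,0,0],[1,0.04,0.016,0,0],[1,0.07,0.027,0,0],[1,0.1,0.039,0,0],[1,0.13,0.051,0,0]]'
python3 -m inch '[[1,0.03,0.012,0,0],[1,0.06,0.024,0,0],[1,0.09,0.036,0,0],[1,0.12,0.048,0,0],[1,0.15,0.06,0,0]]'
python3 -m inch '[[1,0.03,0.012,0,0],[1,0.055,0.02,0,0],[1,0.057,0.02,0,0],[1,0.057,0.02,0.015,0],[1,0.057,0.02,0.03,0]]'
python3 -m inch '[[1,0,0,0.015,0],[1,0,0,0.03,0],[1,0,0,0.04,0],[1,0,0,0.04,0],[1,0,0,0.04,0]]'
python3 -m inch '[[1,0,0,0,0],[1,0,0,0,0],[1,0,0,0,0]]'
python3 tilt.py; python3 -W ignore chk.py
```

```text
time: 24.57
eef_pos: [0.435, -0.304, 0.1762]
tcp_rot: [0.707, 0.707, 0.0, 0.001]
contact_force: [-0.1, -0.4, -0.3]
opening: 0.086
finger_force: 39.5
time: 24.98
eef_pos: [0.4354, -0.3044, 0.2939]
tcp_rot: [0.707, 0.707, -0.0, 0.003]
contact_force: [-0.1, 0.1, 0.1]
opening: 0.081
finger_force: 39.6
time: 25.4
eef_pos: [0.4861, -0.1726, 0.2905]
tcp_rot: [0.708, 0.706, 0.0, 0.001]
contact_force: [0.4, -0.1, -0.9]
opening: 0.081
finger_force: 39.6
time: 25.82
eef_pos: [0.5463, -0.0222, 0.2906]
tcp_rot: [0.707, 0.707, 0.0, 0.001]
contact_force: [-0.0, -1.2, -1.3]
opening: 0.09
finger_force: 39.6
time: 26.23
eef_pos: [0.5668, 0.0334, 0.2612]
tcp_rot: [0.707, 0.707, 0.001, 0.002]
contact_force: [1.4, -0.6, -0.8]
opening: 0.083
finger_force: 39.7
time: 26.65
eef_pos: [0.5658, 0.0328, 0.2194]
tcp_rot: [0.708, 0.707, -0.0, -0.0]
contact_force: [0.4, 0.1, -1.3]
opening: 0.082
finger_force: 39.5
time: 26.9
eef_pos: [0.5667, 0.033, 0.2207]
tcp_rot: [0.707, 0.707, 0.001, 0.001]
contact_force: [-0.0, -0.4, -0.6]
opening: 0.082
finger_force: 39.5
tcp [0.5667 0.033  0.2207] front face: dx/dy 0.007 dx/dz 0.009 x at tcp 0.5611 n 354
tcp [0.5665 0.033  0.2204]
top hook [nan nan nan] 0 
top hook [nan nan nan] 0 
bar [0.5789 0.1877 0.1506]
side hook [0.5627 0.064  0.2127] 2 [0.5608 0.5645]
side hook [0.5765 0.0046 0.2131] 31 [0.5615 0.5893]
bar [0.5718 0.1118 0.1494]
```

```bash
python3 -m inch '[[1,0,0,0.008,0],[1,0,0,0.016,0],[1,0,0,0.024,0],[1,0,0,0.032,0],[1,0,0,0.038,0]]'
python3 -m inch '[[1,0,0,0.005,0],[1,0,0,0.01,0],[1,0,0,0.014,0],[1,0,0,0.017,0],[1,0,0,0.017,0]]'
python3 -m inch '[[1,0,0,0.001,0],[1,0,0,0.002,0],[1,0,0,0.002,0],[1,0,0,0.002,0]]'
python3 -m inch '[[1,0,0,0.001,0],[1,0,0,0.002,0],[1,0,0,0.002,0],[1,0,0,0.002,0]]'
```

```text
time: 27.47
eef_pos: [0.5653, 0.0332, 0.1793]
tcp_rot: [0.707, 0.707, -0.001, -0.001]
contact_force: [-0.4, 0.1, -1.6]
opening: 0.084
finger_force: 39.6
time: 27.88
eef_pos: [0.5657, 0.0332, 0.1636]
tcp_rot: [0.707, 0.707, -0.0, -0.0]
contact_force: [0.5, -0.3, -0.3]
opening: 0.086
finger_force: 39.6
time: 28.22
eef_pos: [0.5662, 0.0331, 0.1626]
tcp_rot: [0.707, 0.707, 0.0, 0.0]
contact_force: [-0.9, -0.5, -1.5]
opening: 0.087
finger_force: 39.6
time: 28.55
eef_pos: [0.5664, 0.0331, 0.1611]
tcp_rot: [0.707, 0.707, 0.0, 0.0]
contact_force: [-1.1, 0.7, 3.4]
opening: 0.087
finger_force: 40.1
```

```bash
python3 -m inch '[[0.95,0,0,0,0],[0.85,0,0,0,0],[0.8,0,0,0,0],[0.7,0,0,0,0],[0.6,0,0,0,0]]'
python3 -m inch '[[0.5,0,0,0,0],[0.4,0,0,0,0],[0.4,0,0,0,0],[0.4,0,0,-0.01,0],[0.4,0,0,-0.02,0]]'
python3 -m inch '[[0.4,0,0,-0.03,0],[0.4,0,0,-0.06,0],[0.4,0,0,-0.1,0],[0.4,0,0,-0.13,0],[0.4,0,0,-0.14,0]]'
python3 -m inch '[[0.4,-0.01,-0.03,0,0],[0.4,-0.02,-0.06,0,0],[0.4,-0.03,-0.1,0,0],[0.4,-0.06,-0.12,0,0],[0.4,-0.09,-0.13,0,0]]'
python3 -m inch '[[0.4,-0.04,0,0,0],[0.4,-0.08,0,0,0],[0.4,-0.12,0,0,0],[0.4,-0.16,0,0,0],[0.4,-0.16,0,0,0]]'
python3 - <<'E'
from h import *
np.set_printoptions(precision=4,suppress=True)
p=cam('top','t1.png'); c=cloud(p); x,y,z=c[...,0],c[...,1],c[...,2]
r=ctrl.tip_of('ruler_mid',p)[:2];print(r)
A=cam('side')['pixels'][90:290,190:390]; cv2.imwrite('pics/e.png',cv2.cvtColor(cv2.resize(A,None,fx=3,fy=3),cv2.COLOR_RGB2BGR))
m=(abs(x-.5)<.12)&(abs(y-.4)<.16)&(z>.034)&(z<.055)
q=c[m][:,:2];print('rib',len(q),q.mean(0),cv2.minAreaRect(q.astype(np.float32)),z[m].mean())
E
```

```text
time: 28.97
eef_pos: [0.5659, 0.0331, 0.1598]
tcp_rot: [0.707, 0.707, -0.0, -0.0]
contact_force: [-1.0, 0.7, 0.2]
opening: 0.398
finger_force: 0.0
time: 29.38
eef_pos: [0.5656, 0.0332, 0.1804]
tcp_rot: [0.707, 0.707, -0.001, -0.001]
contact_force: [-0.1, -0.4, -0.5]
opening: 0.602
finger_force: 0.0
time: 29.8
eef_pos: [0.5683, 0.0329, 0.3289]
tcp_rot: [0.707, 0.707, 0.004, 0.005]
contact_force: [0.5, -0.7, 0.2]
opening: 0.598
finger_force: 0.0
time: 30.22
eef_pos: [0.4336, -0.0563, 0.3206]
tcp_rot: [0.706, 0.708, 0.0, 0.0]
contact_force: [1.2, -0.4, 0.4]
opening: 0.599
finger_force: 0.0
time: 30.63
eef_pos: [0.4349, -0.2224, 0.3201]
tcp_rot: [0.71, 0.705, -0.001, 0.001]
contact_force: [0.4, 0.7, 0.7]
opening: 0.598
finger_force: 0.0
[{'at': [194.2, 228.5], 'score': 0.83}]
rib 166 [0.519  0.4028] ((0.5341842174530029, 0.36479973793029785), (0.027728786692023277, 0.1823802888393402), 22.189180374145508) 0.04216511580506453
```

View pics/e.png

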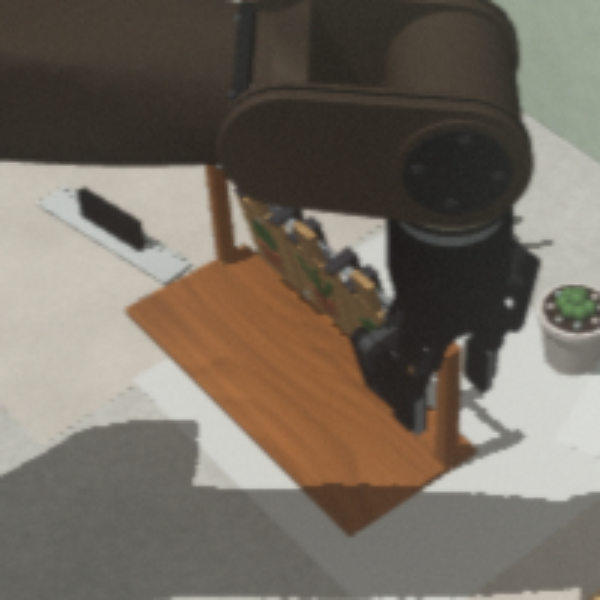

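View pics/t1.png

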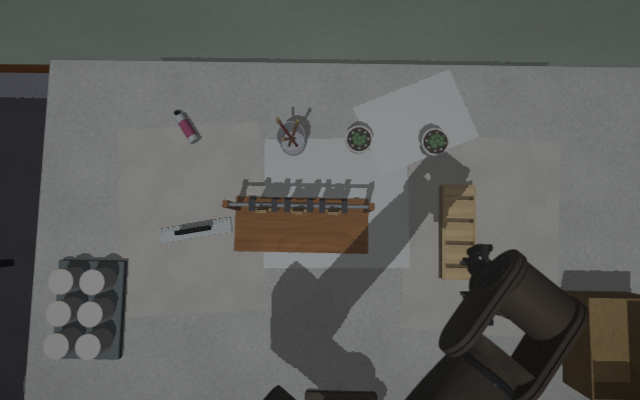

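All three plaques hang on the bar by both hooks, with gaps between them (top view 262, 298 and 334, row 207). The pots and jar are unmoved. The rule lies at (195,230) in the top view. I'll measure it and the base edge.

```bash
cat > rule.py <<'E'
from h import *
np.set_printoptions(precision=4,suppress=True)
def rule(x0,y0,h=.06):
    p=cam('top'); c=cloud(p); x,y,z=c[...,0],c[...,1],c[...,2]
    m=(np.hypot(x-x0,y-y0)<h)&(z>.036)&(z<.050); q=c[m][:,:2]
    vx,vy,a,b=cv2.fitLine(q.astype(np.float32),cv2.DIST_HUBER,0,.001,.001).ravel()
    t=(q-[a,b])@[vx,vy]; n=(q-[a,b])@[-vy,vx]
    mid=np.array([a,b])+np.array([vx,vy])*np.mean(np.percentile(t,[1,99]))
    yaw=np.degrees(np.arctan2(vy,vx))%180-90
    print('rib n',len(q),'mid',mid,'yaw %.2f'%yaw,'len',np.ptp(np.percentile(t,[1,99])),'z',z[m].mean(),'width',np.ptp(np.percentile(n,[3,97])))
    # plate
    m=(np.hypot(x-x0,y-y0)<.11)&(z>.0035)&(z<.009)
    d=c[m][:,:2]-mid; ct,st=np.cos(np.radians(yaw)),np.sin(np.radians(yaw))
    u=d@[ct,st];v=d@[-st,ct]; k=(abs(u)<.03)&(abs(v)<.11); print('plate u',np.percentile(u[k],[2,98]),'v',np.percentile(v[k],[1,99]))
    return p,c
if __name__=='__main__':
    p,c=rule(.518,.404); x,y,z=c[...,0],c[...,1],c[...,2]
    g=cv2.cvtColor(p['pixels'],cv2.COLOR_RGB2HSV)
    m=(x>.43)&(x<.56)&(y>-.055)&(y<.29)&(g[...,1]>90); E=[]
    for col in range(245,360,5):
        r=np.where(m[:,col])[0]
        if len(r): E.append(px2w(p,(col,r.max()+.5),z=.010)[:2])
    E=np.array(E); k=np.polyfit(E[:,1],E[:,0],1); k=np.polyfit(E[abs(np.polyval(k,E[:,1])-E[:,0])<.003][:,1],E[abs(np.polyval(k,E[:,1])-E[:,0])<.003][:,0],1)
    print('front edge slope',k[0],'x at .1165',np.polyval(k,.1165),'resid',np.std(np.polyval(k,E[:,1])-E[:,0]))
E
python3 rule.py
```

```text
rib n 156 mid [0.5163 0.4087] yaw 10.72 len 0.08759304685437765 z 0.04203874998446209 width 0.011513351001611789
plate u [-0.0259  0.0243] v [-0.1003  0.0998]
front edge slope 0.0025900205289804885 x at .1165 0.46159782976784525 resid 0.0007623718728146738
```

```bash
python3 -m inch '[[0.6,0.03,0.004,0,0],[0.6,0.065,0.008,0,0],[0.6,0.1,0.012,0,0],[0.6,0.14,0.016,0,0],[0.6,0.18,0.023,0,0]]'
python3 -m inch '[[0.6,0.04,0.005,0,0],[0.6,0.08,0.01,0,0],[0.6,0.12,0.015,0,0],[0.6,0.16,0.02,0,0],[0.6,0.2,0.026,0,0]]'
python3 -m inch '[[0.6,0.04,0.005,0,0],[0.6,0.08,0.01,0,0],[0.6,0.12,0.015,0,0],[0.6,0.16,0.02,0,0],[0.6,0.18,0.023,0,0]]'
python3 -m inch '[[0.6,0.03,0.004,0,-5],[0.6,0.06,0.008,0,-10],[0.6,0.07,0.009,0,-10.7],[0.6,0.07,0.009,0,-10.7],[0.6,0.07,0.009,0,-10.7]]'
python3 - <<'E'
from h import *
np.set_printoptions(precision=4,suppress=True)
p=cam('side');c=cloud(p);x,y,z=c[...,0],c[...,1],c[...,2]
m=(abs(x-.515)<.05)&(abs(y-.405)<.07)&(z>.012)&(z<.045); print('side rib',m.sum(),c[m].mean(0),np.percentile(c[m],[2,98],axis=0))
p=cam('top');c=cloud(p);x,y,z=c[...,0],c[...,1],c[...,2];m=(abs(x-.515)<.08)&(abs(y-.405)<.11)&(z>.003)&(z<.05);print('top visible',m.sum())
s=ctrl.get_state();M=R.from_quat(s['tcp_rot']).as_matrix();d=M.T@(np.array([.5155,.4087,.012])-s['eef_pos']);print('shift',d,M[:,1])
E
```

```text
time: 31.25
eef_pos: [0.4583, -0.0337, 0.3207]
tcp_rot: [0.707, 0.707, 0.0, 0.0]
contact_force: [0.2, 0.5, 0.5]
opening: 0.399
finger_force: 0.0
time: 31.67
eef_pos: [0.4838, 0.1669, 0.3209]
tcp_rot: [0.706, 0.708, 0.001, 0.0]
contact_force: [1.4, 0.1, 0.3]
opening: 0.4
finger_force: 0.0
time: 32.08
eef_pos: [0.5062, 0.3486, 0.3203]
tcp_rot: [0.705, 0.709, 0.001, -0.001]
contact_force: [-0.3, 0.2, -0.0]
opening: 0.402
finger_force: 0.0
time: 32.5
eef_pos: [0.5162, 0.4138, 0.3202]
tcp_rot: [0.638, 0.77, -0.001, 0.0]
contact_force: [-0.9, -0.3, 0.0]
opening: 0.402
finger_force: 0.0
side rib 198 [0.5111 0.4024 0.0317] [[0.4998 0.3625 0.0137]
 [0.5263 0.4482 0.0443]]
top visible 1656
shift [-0.0032 -0.002   0.3086] [ 0.9829  0.1839 -0.0001]
```

```bash
python3 -m inch '[[0.6,-0.003,-0.001,0.03,0],[0.6,-0.003,-0.001,0.07,0],[0.6,-0.003,-0.001,0.11,0],[0.6,-0.003,-0.001,0.15,0],[0.6,-0.003,-0.001,0.18,0]]'
python3 -m inch '[[0.6,0,0,0.02,0],[0.6,0,0,0.04,0],[0.6,0,0,0.055,0],[0.6,0,0,0.06,0],[0.6,0,0,0.06,0]]'
python3 -m inch '[[0.6,0,0,0,0],[0.6,0,0,0,0]]'
python3 - <<'E'
from h import *
np.set_printoptions(precision=4,suppress=True)
p=cam('side')
A=p['pixels'][90:240,170:330]; cv2.imwrite('pics/f.png',cv2.cvtColor(cv2.resize(A,None,fx=4,fy=4),cv2.COLOR_RGB2BGR))
s=ctrl.get_state();M=R.from_quat(s['tcp_rot']).as_matrix();d=M.T@(np.array([.5155,.4087,.012])-s['eef_pos']);print('shift',d,M[:,1])
E
```

```text
time: 33.02
eef_pos: [0.5158, 0.4077, 0.1372]
tcp_rot: [0.639, 0.769, -0.002, -0.0]
contact_force: [0.2, 0.5, -0.9]
opening: 0.399
finger_force: 0.0
time: 33.43
eef_pos: [0.5164, 0.4088, 0.0791]
tcp_rot: [0.639, 0.769, -0.001, -0.0]
contact_force: [-0.1, -0.0, 0.1]
opening: 0.401
finger_force: 0.0
time: 33.6
eef_pos: [0.5182, 0.4105, 0.0824]
tcp_rot: [0.639, 0.77, 0.002, 0.001]
contact_force: [0.3, 0.6, 0.5]
opening: 0.402
finger_force: 0.0
shift [-0.0015 -0.0032  0.0705] [0.9828 0.1846 0.0034]
```

View pics/f.png

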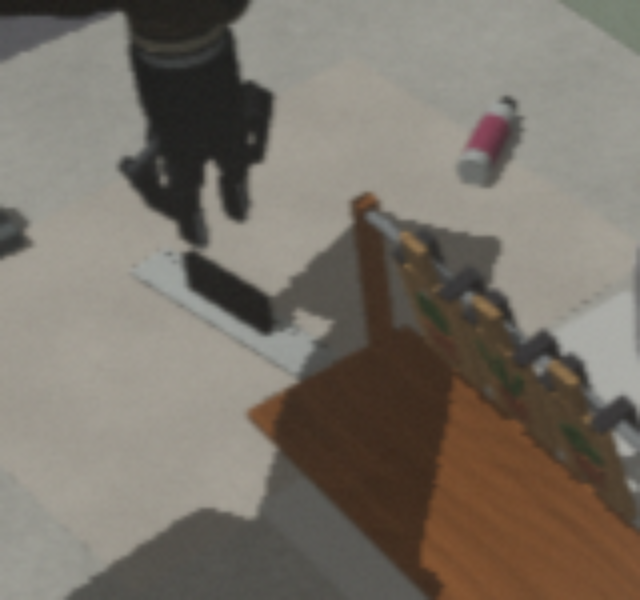

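The fingers stand over the rule's rib (crop 185–245, 230) and are aligned with it. All three plaques show well on the bar. I'll descend and grip.

```bash
python3 -m inch '[[0.6,-0.001,-0.002,0.02,0],[0.6,-0.001,-0.002,0.04,0],[0.6,-0.001,-0.002,0.055,0],[0.6,-0.001,-0.002,0.064,0],[0.6,-0.001,-0.002,0.068,0]]'
python3 -m inch '[[0.7,0,0,0,0],[0.8,0,0,0,0],[0.9,0,0,0,0],[1,0,0,0,0],[1,0,0,0,0]]' 60
python3 -m inch '[[1,0,0,0,0],[1,0,0,0,0],[1,0,0,0,0],[1,0,0,0,0]]'
```

```text
time: 34.07
eef_pos: [0.5145, 0.4083, 0.0109]
tcp_rot: [0.638, 0.77, -0.001, -0.0]
contact_force: [-0.1, 0.4, 1.1]
opening: 0.4
finger_force: 0.0
time: 34.48
eef_pos: [0.5161, 0.4092, 0.0136]
tcp_rot: [0.638, 0.77, 0.001, 0.0]
contact_force: [0.5, -0.1, 1.0]
opening: 0.127
finger_force: 61.1
time: 34.82
eef_pos: [0.5161, 0.4092, 0.0136]
tcp_rot: [0.638, 0.77, 0.001, 0.0]
contact_force: [1.4, 0.8, 6.1]
opening: 0.13
finger_force: 61.8
```

```bash
python3 -m inch '[[1,0,0,-0.02,0],[1,0,0,-0.04,0],[1,0,0,-0.06,0],[1,0,0,-0.075,0],[1,0,0,-0.075,0]]'
python3 -m inch '[[1,0,0,0,5],[1,0,0,0,10],[1,0,0,0,10.9],[1,0,0,0,10.9],[1,0,0,0,10.9]]'
python3 -m inch '[[1,-0.01,-0.015,0,0],[1,-0.02,-0.035,0,0],[1,-0.04,-0.06,0,0],[1,-0.06,-0.08,0,0],[1,-0.09,-0.086,0,0]]'
python3 -m inch '[[1,-0.03,0,0,0],[1,-0.065,0,0,0],[1,-0.1,0,0,0],[1,-0.13,0,0,0],[1,-0.15,0,0,0]]'
python3 -m inch '[[1,-0.02,0,0,0],[1,-0.04,0,0,0],[1,-0.053,0,0,0],[1,-0.053,0,0,0],[1,-0.053,0,0,0]]'
python3 rule.py
```

```text
time: 35.23
eef_pos: [0.5166, 0.4096, 0.0905]
tcp_rot: [0.638, 0.77, 0.002, 0.001]
contact_force: [0.2, 0.6, -1.4]
opening: 0.129
finger_force: 60.7
time: 35.65
eef_pos: [0.5145, 0.4083, 0.086]
tcp_rot: [0.708, 0.706, -0.001, -0.0]
contact_force: [-0.3, -0.4, -2.7]
opening: 0.129
finger_force: 60.7
time: 36.07
eef_pos: [0.4255, 0.3191, 0.0863]
tcp_rot: [0.707, 0.707, -0.001, -0.001]
contact_force: [0.5, 0.7, -1.2]
opening: 0.128
finger_force: 60.7
time: 36.48
eef_pos: [0.4276, 0.1669, 0.0871]
tcp_rot: [0.709, 0.706, -0.0, 0.0]
contact_force: [0.0, 0.1, -0.9]
opening: 0.133
finger_force: 60.7
time: 36.9
eef_pos: [0.4279, 0.1158, 0.0873]
tcp_rot: [0.709, 0.705, 0.0, -0.0]
contact_force: [0.4, -0.2, -1.9]
opening: 0.132
finger_force: 60.7Traceback (most recent call last):
  File "rule.py", line 17, in <module>
    p,c=rule(.518,.404); x,y,z=c[...,0],c[...,1],c[...,2]
        ~~~~^^^^^^^^^^^
  File "rule.py", line 6, in rule
    vx,vy,a,b=cv2.fitLine(q.astype(np.float32),cv2.DIST_HUBER,0,.001,.001).ravel()
              ~~~~~~~~~~~^^^^^^^^^^^^^^^^^^^^^^^^^^^^^^^^^^^^^^^^^^^^^^^^^
cv2.error: OpenCV(4.12.0) /io/opencv/modules/imgproc/src/linefit.cpp:50: error: (-215:Assertion failed) count > 0 in function 'fitLine2D_wods'
```

```bash
cat > plate.py <<'E'
from h import *
np.set_printoptions(precision=4,suppress=True)
t=ctrl.get_state()['eef_pos']; zt=t[2]-.0076
for n in('top','side'):
    p=cam(n,None); c=cloud(p); x,y,z=c[...,0],c[...,1],c[...,2]
    m=(abs(x-t[0])<.035)&(abs(y-t[1])<.115)&(abs(z-zt)<.005); m&=~((p['pixels'].max(-1)<60))
    print(n,m.sum(),'y',np.percentile(y[m],[1,99]),'zmean',z[m].mean())
    for s,f in(('rear',max),('front',min)):
        E=[]
        for yy in np.arange(t[1]-.09,t[1]+.091,.015):
            k=m&(abs(y-yy)<.0075)
            if k.sum()>5: E.append((yy,np.percentile(x[k],97 if s=='rear' else 3)))
        E=np.array(E); k=np.polyfit(E[:,0],E[:,1],1) if len(E)>3 else (0,0); print(s,len(E),'slope deg',-np.degrees(k[0]),'x at tcp y',np.polyval(k,t[1]),'std',np.std(E[:,1]-np.polyval(k,E[:,0])) if len(E) else '')
print(t)
E
python3 plate.py
```

```text
top 323 y [0.0177 0.1916] zmean 0.0797552242380089
rear 5 slope deg -0.49032425887737585 x at tcp y 0.44790292066640197 std 0.0006445296226734638
front 5 slope deg -14.22866761045247 x at tcp y 0.4286534566536022 std 0.0023278713189465654
side 438 y [0.0142 0.2027] zmean 0.07967175844617483
rear 12 slope deg 6.678830133299661 x at tcp y 0.4308810405484936 std 0.011602687238942764
front 12 slope deg -4.711861827134792 x at tcp y 0.409100727325698 std 0.005830639383178598
[0.4279 0.1163 0.0873]
```

```bash
python3 -m inch '[[1,0,0,0.015,0],[1,0,0,0.03,0],[1,0,0,0.045,0],[1,0,0,0.055,0],[1,0,0,0.062,0]]'
python3 -m inch '[[1,0,0,0.003,0],[1,0,0,0.006,0],[1,0,0,0.009,0],[1,0,0,0.010,0],[1,0,0,0.010,0]]'
python3 -m inch '[[1,0,0,0,0],[1,0,0,0,0],[1,0,0,0,0]]'
```

```text
time: 37.47
eef_pos: [0.4271, 0.1167, 0.0241]
tcp_rot: [0.708, 0.706, -0.001, -0.001]
contact_force: [-0.6, 1.1, -1.9]
opening: 0.128
finger_force: 60.7
time: 37.88
eef_pos: [0.4281, 0.1161, 0.0155]
tcp_rot: [0.709, 0.706, 0.0, 0.0]
contact_force: [0.4, -0.5, -2.3]
opening: 0.126
finger_force: 60.7
time: 38.13
eef_pos: [0.4282, 0.116, 0.0157]
tcp_rot: [0.709, 0.706, 0.0, 0.0]
contact_force: [0.8, 0.2, -1.3]
opening: 0.13
finger_force: 60.7
```

```bash
python3 -m inch '[[1,0,0,0.0015,0],[1,0,0.003,0.0015,0],[1,0,0.006,0.0015,0],[1,0,0.008,0.0015,0],[1,0,0.008,0.0015,0]]'
python3 -m inch '[[1,0,0.001,0,0],[1,0,0.002,0,0],[1,0,0.002,0,0],[1,0,0.002,0,0]]'
python3 -m inch '[[1,0,0.001,0,0],[1,0,0.002,0,0],[1,0,0.002,0,0],[1,0,0.002,0,0]]'
```

```text
time: 38.55
eef_pos: [0.4367, 0.116, 0.014]
tcp_rot: [0.709, 0.705, 0.0, 0.0]
contact_force: [0.2, -0.7, -2.0]
opening: 0.13
finger_force: 60.8
time: 38.88
eef_pos: [0.4379, 0.116, 0.0138]
tcp_rot: [0.709, 0.706, -0.0, -0.0]
contact_force: [0.2, -0.5, -1.7]
opening: 0.13
finger_force: 60.8
time: 39.22
eef_pos: [0.44, 0.116, 0.0138]
tcp_rot: [0.709, 0.706, 0.0, 0.0]
contact_force: [-0.3, 0.3, -2.4]
opening: 0.127
finger_force: 60.8
```

```bash
python3 -m inch '[[1,0,0.0005,0,0],[1,0,0.001,0,0],[1,0,0.001,0,0],[1,0,0.001,0,0]]'
python3 -m inch '[[1,0,0.0005,0,0],[1,0,0.001,0,0],[1,0,0.001,0,0],[1,0,0.001,0,0]]'
```

```text
time: 39.55
eef_pos: [0.4405, 0.116, 0.0137]
tcp_rot: [0.709, 0.706, -0.0, -0.0]
contact_force: [-1.0, -0.5, -1.0]
opening: 0.126
finger_force: 60.8
time: 39.88
eef_pos: [0.4405, 0.116, 0.0136]
tcp_rot: [0.709, 0.706, -0.001, -0.001]
contact_force: [-5.3, -0.2, 3.5]
opening: 0.128
finger_force: 61.3
```

```bash
python3 -m inch '[[1,0,0.001,0,0],[1,0,0.001,0.0005,0],[1,0,0.001,0.0005,0],[1,0,0.001,0.0005,0]]'
python3 -m inch '[[0.9,0,0,0,0],[0.8,0,0,0,0],[0.7,0,0,0,0],[0.7,0,0,0,0],[0.7,0,0,0,0]]'
python3 -m inch '[[0.65,0,0,0,0],[0.65,0,0,-0.01,0],[0.65,0,0,-0.03,0],[0.65,0,0,-0.06,0],[0.65,0,0,-0.09,0]]'
python3 -m inch '[[0.65,0,0,-0.04,0],[0.65,0,0,-0.08,0],[0.65,0,0,-0.12,0],[0.65,0,0,-0.16,0],[0.65,0,0,-0.2,0]]'
python3 -m inch '[[0.65,-0.04,0.005,0,0],[0.65,-0.08,0.01,0,0],[0.65,-0.12,0.015,0,0],[0.65,-0.16,0.02,0,0],[0.65,-0.2,0.025,0,0]]'
python3 -m inch '[[0.65,-0.04,0.005,0,0],[0.65,-0.08,0.01,0,0],[0.65,-0.12,0.015,0,0],[0.65,-0.16,0.02,0,0],[0.65,-0.2,0.025,0,0]]'
sed -i 's/rule(.518,.404)/rule(.44,.116)/' rule.py; python3 rule.py
python3 - <<'E'
from h import *
A=cam('top')['pixels'][170:290,215:395]; cv2.imwrite('pics/g.png',cv2.cvtColor(cv2.resize(A,None,fx=4,fy=4),cv2.COLOR_RGB2BGR))
A=cam('side')['pixels'][110:280,180:380]; cv2.imwrite('pics/i.png',cv2.cvtColor(cv2.resize(A,None,fx=3.5,fy=3.5),cv2.COLOR_RGB2BGR))
E
```

```text
time: 40.22
eef_pos: [0.4406, 0.116, 0.0136]
tcp_rot: [0.708, 0.706, -0.003, -0.002]
contact_force: [-9.9, -1.3, 10.2]
opening: 0.13
finger_force: 62.4
time: 40.63
eef_pos: [0.4439, 0.116, 0.0138]
tcp_rot: [0.709, 0.705, 0.001, 0.001]
contact_force: [-0.2, -0.2, -0.8]
opening: 0.297
finger_force: 0.0
time: 41.05
eef_pos: [0.4421, 0.1159, 0.1042]
tcp_rot: [0.709, 0.705, -0.001, -0.001]
contact_force: [0.4, 0.6, -0.1]
opening: 0.347
finger_force: 0.0
time: 41.47
eef_pos: [0.4423, 0.116, 0.3063]
tcp_rot: [0.709, 0.706, 0.001, 0.001]
contact_force: [0.9, 0.2, -0.2]
opening: 0.35
finger_force: 0.0
time: 41.88
eef_pos: [0.4667, -0.0857, 0.3045]
tcp_rot: [0.709, 0.706, 0.0, 0.001]
contact_force: [1.6, 0.4, 0.9]
opening: 0.347
finger_force: 0.0
time: 42.3
eef_pos: [0.4908, -0.2862, 0.3042]
tcp_rot: [0.709, 0.705, 0.0, 0.001]
contact_force: [0.5, 0.1, 0.4]
opening: 0.349
finger_force: 0.0
rib n 164 mid [0.4415 0.1159] yaw 0.85 len 0.08688056494933263 z 0.041764713402318625 width 0.010643637601996048
plate u [-0.0215  0.0275] v [-0.1026  0.1006]
front edge slope 0.0025900205289804885 x at .1165 0.46159782976784525 resid 0.0007623718728146738
```

View pics/g.png

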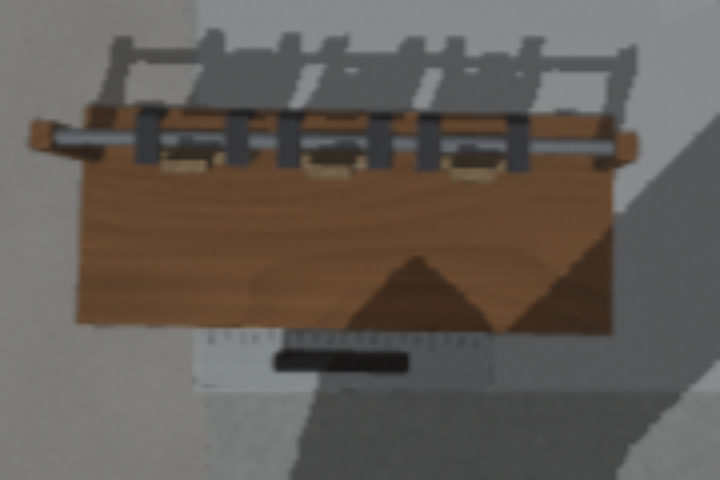

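View pics/i.png

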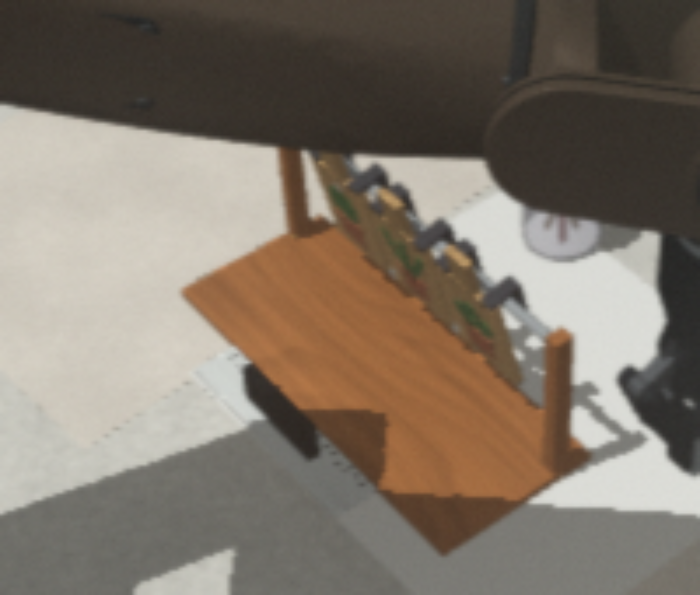

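Every plaque shows two hooks over the bar, and the rule lies against the base front, about in the middle (crop 193–490, row 330–388). It may be about a degree off parallel, so I'll measure that more closely.

```bash
cat > yaw.py <<'E'
from h import *
np.set_printoptions(precision=4,suppress=True)
P=[cam('top') for _ in range(6)]; p=P[0]
g=np.mean([cv2.cvtColor(q['pixels'],cv2.COLOR_RGB2GRAY).astype(float) for q in P],0)
hs=np.mean([cv2.cvtColor(q['pixels'],cv2.COLOR_RGB2HSV)[...,1].astype(float) for q in P],0)
D=np.median([q['depth'] for q in P],0); p=dict(p,depth=D); c=cloud(p); x,y,z=c[...,0],c[...,1],c[...,2]
m=(np.hypot(x-.44,y-.116)<.06)&(z>.036)&(z<.05); q=c[m][:,:2]
vx,vy,_,_=cv2.fitLine(q.astype(np.float32),cv2.DIST_L2,0,.001,.001).ravel(); print('rib yaw (depth)',np.degrees(np.arctan2(vy,vx))%180-90)
def edge(img,rows,cols,zz,name,sign):
    E=[]
    for col in cols:
        s=img[rows[0]:rows[1],col]; d=np.maximum(sign*np.diff(s),0); i=d.argmax(); 
        a=np.arange(max(i-1,0),min(i+2,len(d))); r=(a*d[a]).sum()/max(d[a].sum(),1e-9)+rows[0]+.5
        E.append(px2w(p,(col,r),z=zz)[:2])
    E=np.array(E); w=np.ones(len(E),bool)
    for _ in range(4):
        k=np.polyfit(E[w,1],E[w,0],1); w=abs(np.polyval(k,E[:,1])-E[:,0])<.0015
    print(name,'yaw %.2f'%-np.degrees(k[0]),'x@.116 %.4f'%np.polyval(k,.116),w.sum(),len(w))
edge(hs,(245,258),range(240,262),.010,'base edge L',-1)
edge(hs,(245,258),range(240,365),.010,'base edge all',-1)
edge(g,(251,258),range(284,316),.042,'rib rear',-1)
edge(g,(258,265),range(286,316),.042,'rib front',1)
edge(g,(262,272),range(266,284),.006,'rule front L',-1)
edge(g,(262,272),range(300,336),.006,'rule front R',1)
A=g[240:275,255:345]; cv2.imwrite('pics/j.png',cv2.resize(A.clip(0,255).astype(np.uint8),None,fx=8,fy=8,interpolation=cv2.INTER_NEAREST))
E
python3 yaw.py
```

```text
rib yaw (depth) 0.3725586
base edge L yaw 0.01 x@.116 0.4617 22 22
base edge all yaw -0.14 x@.116 0.4611 125 125
rib rear yaw 1.01 x@.116 0.4508 32 32
rib front yaw -0.08 x@.116 0.4348 30 30
rule front L yaw 0.75 x@.116 0.4178 16 18
rule front R yaw -1.15 x@.116 0.4323 20 36
```

View pics/j.png

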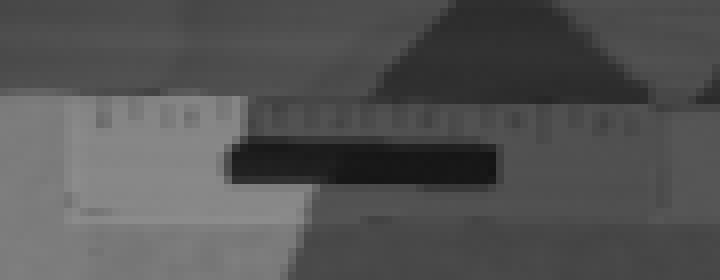

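The rule is about half a degree open at its left end, roughly 1–2 mm. I'll nudge it flush by pressing shut fingers against the rib's left end.

```bash
python3 -m inch '[[1,0.036,-0.006,0,0],[1,0.072,-0.012,0,0],[1,0.108,-0.018,0,0],[1,0.146,-0.024,0,0],[1,0.184,-0.03,0,0]]'
python3 -m inch '[[1,0.038,-0.006,0,0],[1,0.076,-0.012,0,0],[1,0.114,-0.018,0,0],[1,0.152,-0.024,0,0],[1,0.184,-0.03,0,0]]'
python3 -m inch '[[1,0.035,-0.01,0,0],[1,0.071,-0.02,0,0],[1,0.071,-0.021,0,0],[1,0.071,-0.021,0.02,0],[1,0.071,-0.021,0.05,0]]'
python3 -m inch '[[1,0,0,0.04,0],[1,0,0,0.08,0],[1,0,0,0.12,0],[1,0,0,0.16,0],[1,0,0,0.18,0]]'
python3 -m inch '[[1,0,0,0.01,0],[1,0,0,0.02,0],[1,0,0,0.03,0],[1,0,0,0.03,0],[1,0,0,0.03,0]]'
python3 -m inch '[[1,0,0,0,0],[1,0,0,0,0]]'
```

```text
time: 43.17
eef_pos: [0.4612, -0.0977, 0.3036]
tcp_rot: [0.708, 0.706, 0.0, 0.0]
contact_force: [0.7, 0.6, -0.5]
opening: -0.001
finger_force: 0.0
time: 43.58
eef_pos: [0.4314, 0.087, 0.3038]
tcp_rot: [0.708, 0.706, 0.001, 0.0]
contact_force: [0.0, -0.8, -0.6]
opening: 0.001
finger_force: 0.0
time: 44.0
eef_pos: [0.4134, 0.1566, 0.2568]
tcp_rot: [0.707, 0.707, 0.004, 0.003]
contact_force: [-0.4, -0.2, 0.1]
opening: -0.002
finger_force: 0.0
time: 44.42
eef_pos: [0.4084, 0.1547, 0.069]
tcp_rot: [0.708, 0.706, -0.003, -0.002]
contact_force: [0.5, 0.5, -0.1]
opening: 0.001
finger_force: 0.0
time: 44.83
eef_pos: [0.4128, 0.1553, 0.0441]
tcp_rot: [0.709, 0.706, 0.001, 0.0]
contact_force: [0.1, -0.4, 0.2]
opening: -0.003
finger_force: 0.0
time: 45.0
eef_pos: [0.4132, 0.1553, 0.0446]
tcp_rot: [0.709, 0.706, 0.001, 0.001]
contact_force: [-0.6, -0.6, -0.1]
opening: -0.002
finger_force: 0.0
```

```bash
python3 -m inch '[[1,0,0,0.01,0],[1,0,0,0.02,0],[1,0,0,0.028,0],[1,0,0,0.028,0],[1,0,0,0.028,0]]'
python3 -m inch '[[1,0,0.002,0,0],[1,0,0.004,0,0],[1,0,0.006,0,0],[1,0,0.006,0,0]]'
python3 -m inch '[[1,0,0.001,0,0],[1,0,0.002,0,0],[1,0,0.002,0,0],[1,0,0.002,0,0]]'
python3 -m inch '[[1,0,0.001,0,0],[1,0,0.002,0,0],[1,0,0.002,0,0],[1,0,0.002,0,0]]'
```

```text
time: 45.42
eef_pos: [0.411, 0.155, 0.0141]
tcp_rot: [0.709, 0.706, -0.001, -0.001]
contact_force: [0.2, 0.1, 0.9]
opening: -0.002
finger_force: 0.0
time: 45.75
eef_pos: [0.4191, 0.1551, 0.0159]
tcp_rot: [0.709, 0.706, 0.001, 0.0]
contact_force: [0.6, 0.4, 0.6]
opening: 0.003
finger_force: 0.0
time: 46.08
eef_pos: [0.4201, 0.1551, 0.0154]
tcp_rot: [0.709, 0.706, 0.0, 0.0]
contact_force: [0.5, 0.3, -0.2]
opening: 0.002
finger_force: 0.0
time: 46.42
eef_pos: [0.4213, 0.1551, 0.0151]
tcp_rot: [0.709, 0.706, -0.001, -0.001]
contact_force: [-2.6, 0.1, 2.3]
opening: 0.004
finger_force: 1.5
```

```bash
python3 -m inch '[[1,0,0.0005,0,0],[1,0,0.001,0,0],[1,0,0.001,0,0],[1,0,0.001,0,0]]'
python3 -m inch '[[1,0,0.0005,0,0],[1,0,0.001,0,0],[1,0,0.001,0,0],[1,0,0.001,0,0]]'
```

```text
time: 46.75
eef_pos: [0.4217, 0.1551, 0.015]
tcp_rot: [0.709, 0.706, -0.001, -0.001]
contact_force: [-5.4, 0.2, 3.9]
opening: 0.0
finger_force: 2.8
time: 47.08
eef_pos: [0.4218, 0.1551, 0.0149]
tcp_rot: [0.709, 0.706, -0.002, -0.002]
contact_force: [-7.5, 0.5, 6.4]
opening: 0.001
finger_force: 4.0
```

```bash
python3 -m inch '[[1,0,-0.004,0,0],[1,0,-0.01,0,0],[1,0,-0.01,-0.01,0],[1,0,-0.01,-0.04,0],[1,0,-0.01,-0.08,0]]'
python3 -m inch '[[1,0,0,-0.04,0],[1,0,0,-0.08,0],[1,0,0,-0.12,0],[1,0,0,-0.16,0],[1,0,0,-0.2,0]]'
python3 -m inch '[[1,-0.036,0.006,0,0],[1,-0.072,0.012,0,0],[1,-0.108,0.018,0,0],[1,-0.146,0.024,0,0],[1,-0.184,0.03,0,0]]'
python3 -m inch '[[1,-0.036,0.006,0,0],[1,-0.072,0.012,0,0],[1,-0.108,0.018,0,0],[1,-0.146,0.024,0,0],[1,-0.184,0.03,0,0]]'
python3 -m inch '[[1,-0.03,0.006,0,0],[1,-0.06,0.012,0,0],[1,-0.06,0.012,0,0],[1,-0.06,0.012,0,0],[1,-0.06,0.012,0,0]]'
python3 rule.py; python3 yaw.py
python3 - <<'E'
from h import *
cam('top','z.png')
E
```

```text
time: 47.5
eef_pos: [0.4117, 0.1547, 0.094]
tcp_rot: [0.709, 0.705, -0.002, -0.002]
contact_force: [0.5, -0.9, 0.7]
opening: 0.001
finger_force: 0.0
time: 47.92
eef_pos: [0.4139, 0.155, 0.2986]
tcp_rot: [0.709, 0.706, 0.001, 0.001]
contact_force: [0.5, 0.6, 0.0]
opening: -0.002
finger_force: 0.0
time: 48.33
eef_pos: [0.4434, -0.0307, 0.2968]
tcp_rot: [0.708, 0.706, 0.001, 0.002]
contact_force: [1.6, 0.0, 0.2]
opening: 0.002
finger_force: 0.0
time: 48.75
eef_pos: [0.4725, -0.2153, 0.2966]
tcp_rot: [0.709, 0.705, 0.0, 0.002]
contact_force: [0.0, -0.3, -0.5]
opening: -0.001
finger_force: 0.0
time: 49.17
eef_pos: [0.4841, -0.273, 0.2958]
tcp_rot: [0.709, 0.705, 0.0, 0.0]
contact_force: [0.2, 0.7, -0.1]
opening: 0.002
finger_force: 0.0
rib n 161 mid [0.4414 0.116 ] yaw 0.32 len 0.08728171081578047 z 0.04161867821916318 width 0.01081891144246358
plate u [-0.0218  0.0278] v [-0.0974  0.0995]
front edge slope 0.0025900205289804885 x at .1165 0.46159782976784525 resid 0.0007623718728146738
rib yaw (depth) 0.14310455
base edge L yaw 0.03 x@.116 0.4617 22 22
base edge all yaw -0.14 x@.116 0.4611 125 125
rib rear yaw 1.04 x@.116 0.4508 30 32
rib front yaw -0.05 x@.116 0.4348 30 30
rule front L yaw 0.82 x@.116 0.4179 15 18
rule front R yaw -2.69 x@.116 0.4327 23 36
```

View pics/z.png

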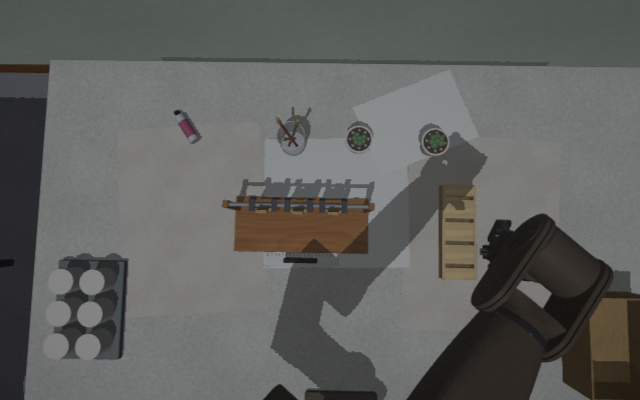

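The final view shows the three plaques hung side by side (row 207), the rule along the base's front edge centred near (300,260), and the pots and jar untouched. I'm handing it in.

```bash
python3 -c "
from plant import ctrl; print(ctrl.sign_off())"
```

```text
the job is handed in; nothing more can be done
None
```

The job is handed in: the three plaques present (A, C and D) hang side by side on the bar by both hooks, the straightedge lies flat and centred against the base's front edge (parallel to within about half a degree, as near as the camera can tell), and the pots and brush jar were left where they stood.

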